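Run a crown through two bites on the hand-cranked chewing rig

ROBOT

A 6-joint arm with a two-finger parallel gripper is mounted at the origin on the work surface. World frame = base frame: x ahead of the robot, y to its left, z up, the work surface at z = 0. Lengths are in m, angles in rad, forces in N, time in s.
With the tool pointing down it reaches from about 0.25 to 0.725 m from the base axis. Payload 4 kg.
Tool frame: the origin (TCP) lies at the very end of the fingers, on their centre line; the grasp point (between the pads) lies 19 mm behind it; z points along the fingers, y is the line along which they close (so a half turn about z gives the same grasp; the last joint's range is limited). The gripper opens to 85 mm and grips with 20 to 120 N. Pads are 22 mm wide; open, the fingers measure 114 mm over their backs; the gripper's body (76 mm by 85 mm) begins 54 mm behind the grasp point. The pads swing forward as they close: fully open they stand 13 mm farther back than shut.
Start: joints at [1.322, 0.241, 0.005, 1.335, 0, 1.571], TCP at [0.123, 0.485, 0.209] pointing down, gripper open.
Joint ranges: [-2.72, 2.72], [-1.05, 1.87], [-1.09, 1.28], [-1.99, 2.15], [-1.42, 1.44], [-3.14, 3.14]. Speed limits (rad/s): [2.79, 2.79, 3.14, 3.14, 3.14, 3.14].

INTERFACE

Orientations are given as a unit quaternion [x, y, z, w].
In Python, from workcell import telemetry, vision, workorder gives the robot as it stands.
- The arm moves only by the shell command python3 -m inch 'ROWS'. ROWS is JSON, a list of rows, each a list of 3 entries, a list of its own where there are three numbers: the turn, a rotation vector about the tool's x, y, z scaled (see below), then the shift along the tool's x, y, z scaled (see below), then the closure, from -1 (fully open) to 1 (shut). A call has 1 to 10 rows; each row shifts and turns the commanded pose from where the row before left it, along the tool's axes as they then stand; what a row does not reach is not made up. The controller multiplies each number of a shift by 0.3 m and each number of a turn by 360 degrees. A row lasts 1/12 s, in which the tool goes at most 41.7 mm and 7.16 degrees, less where a joint would pass 70% of its speed; a pose out of reach is approached as far as the arm can. A call with a number of a shift or a turn outside -1 to 1 is refused whole. A call with a gripper value outside its range is refused whole. The fingers move at their own pace and stop on an object; the grip force is fixed at half the most. Time passes only in rows, so rows that do not move let the fingers close. It gives the time, the measured TCP pose, the force, the opening and the grip force at its end, in the units of the state.
- telemetry.get_obs(): the state, without advancing time (a new reading comes with each control period).
- vision.camera(name): name is "scene" or "top" or "wrist"; returns a dict with "img" (384x512x3 uint8, red, green, blue), "fov_y" (degrees; the focal length in pixels is half the picture's height over the tangent of half this angle, whatever the lens; pixels are square), "cx", "cy" (the principal point, pixels), "pose" (4x4, takes a point from camera to world coordinates). Camera axes: x right, y up, looking along -z (the intrinsics and any distortion apply to the point x, -y, -z); pixel columns grow to the right and rows downward; lengths in m; the calibration is good to about 2 mm. The wrist camera is an equidistant fisheye: a pixel r from the principal point sees the ray r / f radians off the axis. A picture is of the moment at which its call begins. There is no depth.
- workorder.job_done(): hands the job in; it is judged then, once.
The state is a dict: "clock": time; "joint_pos": joint angles; "joint_vel": joint speeds; "tau": joint torques, N m; "eef_pos": TCP position; "tool_rot": TCP orientation; "ft_force": force on the tool from outside, world axes, zero at the start; "ft_torque": the same for the moment, N m; "grip_width": finger opening in m; "grasp_force": force on a finger pad.
Only numpy, scipy, OpenCV 4.12 (cv2) and the standard library are available. Lean on these libraries where they do the work, as an engineer would, in place of code of your own. Each camera call takes 0.05 s, during which the arm holds its last target. There are 200 camera calls.

TASK

Set the pink specimen block down into the pocket of the chewing rig with its ivory crown facing the white plunger. Then grip the red handle firmly and turn the crank clockwise (seen from above) through two bites at a slow, even pace, always well under one turn per second: ease it over the heavy point of each bite without dragging the lightly clamped spindle block sideways, and do not let it leap ahead on the far side. Finish the second turn with the crank pointing back to the red-mark end, let go, and leave everything else on the bench where it is.

Things in the scene. Friction and masses are not known exactly. Their poses are not given: they have to be found in the camera images.
- specimen: the pink resin holder block, 30 (x) x 28 (y) x 60 (z) mm, 110 g, loose and upright on the bench; an ivory crown 16 mm wide sticks out 8.5 mm from the middle of its front (+x) face, centred 30 mm above its underside. Origin: centre of the block's underside; x towards the crown, z up. Grasp it from above across its plain y faces, on its upper half
- specimen_tip (a point): tip of the ivory crown on the pink block: 24.5 mm ahead (+x) of the block's origin and 30 mm above its underside
- rig: the chewing rig, bolted to the bench: grey base plate 370 x 130 mm, 12 mm thick, reaching from 110 mm behind to 260 mm ahead of the crank spindle. Origin: on the bench, under the crank spindle; x runs along the rig from the crank to the pocket and plunger, z up. A white tower 70 mm high stands 214 to 259 mm ahead of the spindle
- hub (a point): point 115 mm above the bench over the middle of the base plate's spindle ways: only the nominal place of the crank spindle. The spindle rides on a blue block clamped across the rig anywhere within 9 mm either way (rig y) of this line, and that setting is not reported: see or feel it. The clamp is light: a sideways (rig y) pull of about 14 N drags the block
- open_mark (a point): middle of the red stripe (45 x 12 mm) on the base plate, straight behind the spindle (rig -x), from 64 to 110 mm from the nominal spindle place. The crank is at its open place when its arm points along the rig to the stripe's end
- crank (a joint): crank angle, rad, grows clockwise seen from above; 0 = arm towards the red-mark end (rig -x), start within 0.8, a turn adds 6.283. The red upright handle (24 mm thick, 93 to 135 mm above the bench) spins freely on a pin set 49 to 61 mm from the spindle (not reported). From about 1.5 to 3 of each turn the push needed rises from 2 to 8-18 N; from 3 to 4.8 springs drive it on; free, it leaps
- plunger (a joint): how far the white sprung plunger is pushed in, m; 0 = out. A bite pushes it in about 13 to 19 mm (preload 23 N, 1.15 N/mm)
- pocket (a point): centre of the floor of the specimen pocket on the sliding aluminium carriage, 140 mm ahead of the spindle and 30 mm above the bench; axes as the rig's. The pocket is 34 mm (x) by 32 mm (y) inside; side walls 8 mm thick, 18 mm high; back wall towards the crank 44 mm high; front lip 8 mm high. The carriage slides up to 24 mm to +x in each bite and springs back
- plunger_face (a point): middle of the white face of the sprung plunger, 40 x 26 mm, 60 mm above the bench; it looks along the rig's -x, towards the pocket
- spare: bystander: a blue holder block with a brass-coloured crown, same size as the pink one; leave it. Origin under its centre
- bottle: bystander: white bottle with red cap, 48 mm wide, 120 mm tall, origin under its centre
- jar: bystander: glass jar, 60 mm wide, 60 mm tall, origin under its centre
- bowl: bystander: dark rubber mixing bowl, 100 mm wide, 50 mm tall, origin under its centre
- spatula: bystander: spatula with blue handle, 170 mm long, lying flat
- jaw_model: bystander: plaster jaw model, about 60 x 55 x 26 mm, origin under its centre
- brush: bystander: small brush, 160 mm long, lying flat
There are look-alikes about, which are no part of the job. Of the things like the specimen, leave any that is black or orange; of the rest the smaller one is meant.

How it is judged:
By the outcome, as a careful person would: the job done as asked, in the order asked, and still so for the second after the job is handed in, with the robot touching nothing.
It also fails if it takes over 72 s, if anything falls off the work surface, if the arm or the gripper's body presses on something with over 40 N, if the wrist force passes 120 N, or if a joint passes its speed limit or range.

## Working session

There is one attempt and no reset: what is moved stays moved. The work goes in short steps, Python scripts to look and compute and a shell command to move; the robot and the scene stay as the last step left them, time stands still between calls to the robot, and variables do not carry over. Pictures are saved under pics/ and viewed, at most 10 in all, crops included, and the job is handed in when it is done.

```bash
ls; mkdir -p pics; python3 - <<'E'
from workcell import telemetry, vision
import cv2,numpy as np
o=telemetry.get_obs(); print({k:np.round(v,3).tolist() for k,v in o.items()})
for n in("top","scene"):
    c=vision.camera(n); print(n,c["fov_y"],c["cx"],c["cy"],np.round(c["pose"],4).tolist(),[k for k in c])
    np.savez(n+"0.npz",**c)
    cv2.imwrite(f"pics/{n}0.png",c["img"][:,:,::-1])
E
```

```text
pics
{'clock': 0.0, 'joint_pos': [1.322, 0.241, 0.004, 1.335, 0.0, 1.571], 'joint_vel': [-0.001, -0.0, 0.0, -0.0, -0.001, -0.002], 'tau': [-0.001, -37.231, 25.241, 0.017, 0.0, 0.0], 'eef_pos': [0.123, 0.484, 0.208], 'tool_rot': [0.124, 0.992, -0.001, -0.0], 'ft_force': [0.744, -0.552, -0.346], 'ft_torque': [0.042, -0.005, 0.034], 'grasp_force': 0.0, 'grip_width': 0.085}
top 42.08478814013039 256.3073293368946 190.23431514089089 [[-0.0285, 0.9933, -0.1122, 0.3531], [-0.9995, -0.0301, -0.0129, -0.0518], [-0.0162, 0.1118, 0.9936, 1.5901], [0.0, 0.0, 0.0, 1.0]] ['img', 'fov_y', 'cx', 'cy', 'pose']
scene 47.68874296355529 254.78919014064252 188.35733856209342 [[-0.8172, -0.3982, 0.4168, 1.1334], [0.5761, -0.5397, 0.6139, 0.8549], [-0.0195, 0.7418, 0.6704, 1.0741], [0.0, 0.0, 0.0, 1.0]] ['img', 'fov_y', 'cx', 'cy', 'pose']
```

View pics/top0.png

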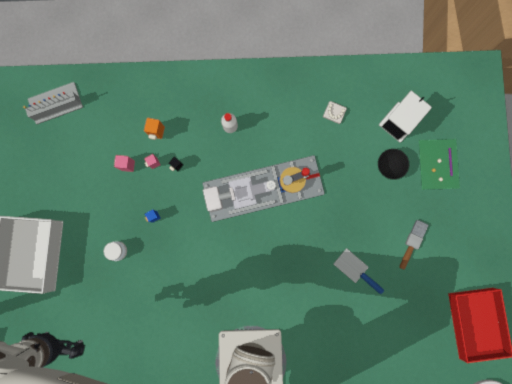

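View pics/scene0.png

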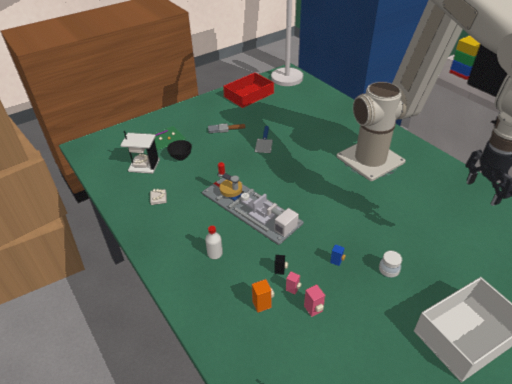

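Top view: small pink at (151,161), with look-alikes large pink (124,162), orange (153,128), black (176,164) and the blue spare (152,216). By the description I choose the small pink one, scene (293,283). The rig runs from the tower (212,198) to the red-mark end (320,175), with the red handle at about (306,172). One close crop next, plus measurements.

```bash
cat > h.py <<'E'
import numpy as np,cv2
from workcell import telemetry, vision
def ray(c,u,v,fish=False):
    f=384/2/np.tan(np.radians(float(c["fov_y"]))/2)
    x,y=(u-c["cx"])/f,(v-c["cy"])/f
    if fish:
        r=np.hypot(x,y); s=np.sin(r)/r if r>1e-9 else 1
        d=np.array([x*s,-y*s,-np.cos(r)])
    else: d=np.array([x,-y,-1.])
    P=c["pose"]; d=P[:3,:3]@d; return P[:3,3],d/np.linalg.norm(d)
def plane(c,u,v,z,fish=False):
    o,d=ray(c,u,v,fish); return o+d*(z-o[2])/d[2]
def tri(rs):
    A=sum(np.eye(3)-np.outer(d,d) for o,d in rs); b=sum((np.eye(3)-np.outer(d,d))@o for o,d in rs)
    return np.linalg.solve(A,b)
def proj(c,p,fish=False):
    f=384/2/np.tan(np.radians(float(c["fov_y"]))/2)
    q=c["pose"][:3,:3].T@(np.asarray(p)-c["pose"][:3,3]); x,y,z=q[0],-q[1],-q[2]
    if fish:
        t=np.arctan2(np.hypot(x,y),z); n=np.hypot(x,y)+1e-12; return c["cx"]+f*t*x/n,c["cy"]+f*t*y/n
    return c["cx"]+f*x/z,c["cy"]+f*y/z
E
python3 - <<'E'
from h import *
T=dict(np.load("top0.npz"));S=dict(np.load("scene0.npz"))
a=cv2.resize(T["img"][140:230,115:195],None,fx=5,fy=5,interpolation=2)  # 400x450
b=cv2.resize(S["img"][235:325,240:360],None,fx=3.3,fy=3.3,interpolation=2)
e=cv2.resize(T["img"][150:225,195:330],None,fx=2.9,fy=2.9,interpolation=2)
W=np.zeros((600,800,3),np.uint8)
W[:a.shape[0],:400]=a; W[:b.shape[0],400:400+b.shape[1]]=b[:,:400]; W[300:300+e.shape[0],400:400+e.shape[1]]=e[:,:400]
cv2.imwrite("pics/crop.png",W[:,:,::-1])
for n,I in(("T",T),("S",S)):
    h=cv2.cvtColor(I["img"],cv2.COLOR_RGB2HSV)
    for nm,lo,hi in(("pink",(160,80,60),(176,255,255)),("red",(177,150,60),(180,255,255)),("red0",(0,180,60),(6,255,255)),("ivory/yellow",(15,70,120),(30,255,255))):
        m=cv2.inRange(h,lo,hi); k,_,st,ce=cv2.connectedComponentsWithStats(m)
        for i in range(1,k):
            if st[i,4]>8 and 110<ce[i,0]<370 : print(n,nm,st[i],ce[i].round(1))
# rig base outline guess: corners by eye
for u,v in((151,161),(152,216),(124,162),(176,164)): print(u,v,plane(T,u,v,.06).round(3))
for u,v in((204,185),(317,157),(324,197),(211,219)): print(u,v,plane(T,u,v,.012).round(3))
E
```

```text
T pink [145 154  15  14 130] [151.9 161. ]
T pink [115 156  19  15 245] [124.  162.9]
T red0 [225 114   6   6  27] [227.4 116.7]
T red0 [302 168   7   7  40] [305.1 171.3]
T red0 [309 174  10   4  17] [313.4 175.4]
T ivory/yellow [144 118  16  17 166] [150.7 124.8]
T ivory/yellow [280 167  26  26 375] [292.2 180.1]
S pink [286 272  14  22 215] [291.9 282.2]
S pink [304 285  21  31 413] [313.3 299.1]
S red0 [ 224   73   50   34 1086] [248.2  89.3]
S red0 [218 163   6  11  53] [221.  167.9]
S red0 [208 226   7   7  39] [211.4 229. ]
S ivory/yellow [220 180  22  17 248] [230.  188.2]
S ivory/yellow [342 255   4   5  14] [343.1 256.9]
S ivory/yellow [271 297   1  11  11] [271. 302.]
151 161 [0.627 0.293 0.06 ]
152 216 [0.456 0.291 0.06 ]
124 162 [0.627 0.378 0.06 ]
176 164 [0.616 0.215 0.06 ]
204 185 [0.553 0.135 0.012]
317 157 [ 0.632 -0.229  0.012]
324 197 [ 0.503 -0.245  0.012]
211 219 [0.444 0.115 0.012]
```

View pics/crop.png

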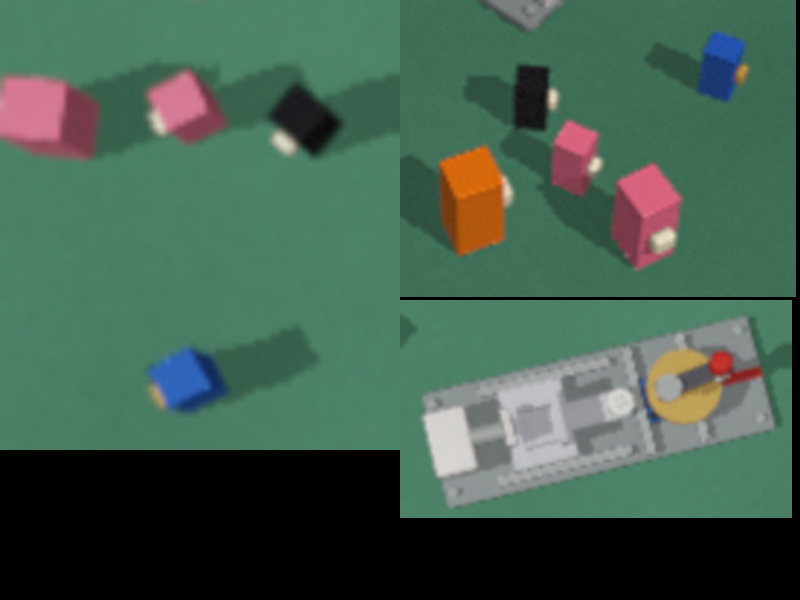

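The crop confirms the small pink block, crown facing lower-left in the top view (ivory at crop (157,122)); black, orange, large pink and blue are excluded. Moving to look with the wrist camera.

```bash
python3 -m inch '[[[0,0,0],[-0.13,-0.03,-0.013],-1],[[0,0,0],[-0.13,-0.03,-0.013],-1],[[0,0,0],[-0.13,-0.03,-0.013],-1],[[0,0,0],[-0.13,-0.03,-0.013],-1],[[0,0,0],[-0.13,-0.03,-0.013],-1],[[0,0,0],[-0.13,-0.03,-0.013],-1],[[0,0,0],[-0.13,-0.03,-0.013],-1],[[0,0,0],[-0.13,-0.03,-0.013],-1],[[0,0,0],[-0.13,-0.03,-0.013],-1],[[0,0,0],[0,0,0],-1]]'
cat >> h.py <<'E'
def mask(c,lo,hi):
    return cv2.inRange(cv2.cvtColor(c["img"],cv2.COLOR_RGB2HSV),lo,hi)
def obs():
    from scipy.spatial.transform import Rotation as R
    o=telemetry.get_obs(); M=R.from_quat(o["tool_rot"]).as_matrix(); p=np.array(o["eef_pos"])
    print("t",round(float(o["clock"]),2),"p",p.round(4),"yaw(tool y)",np.degrees(np.arctan2(M[1,1],M[0,1])).round(2),"tilt",M[:2,2].round(3),"F",np.round(o["ft_force"],1),"T",np.round(o["ft_torque"],2),"w",round(float(o["grip_width"]),4),"gf",round(float(o["grasp_force"]),1)); return p,M,o
def goto(x,y,z):
    p,M,o=obs(); d=M.T@(np.array([x,y,z])-p); print("shift units",(d/.3).round(4),"mm",(d*1e3).round(1),"|d|/41.7",(np.linalg.norm(d)/.0417).round(1))
E
python3 - <<'E'
from h import *
obs(); c=vision.camera("wrist"); np.savez("w1.npz",**c); print(c["fov_y"],c["pose"].round(3).tolist())
cv2.imwrite("pics/w1.png",cv2.resize(c["img"],(800,600))[:,:,::-1])
E
```

```text
clock: 0.93
eef_pos: [0.4492, 0.3161, 0.2433]
tool_rot: [0.128, 0.992, -0.0, 0.002]
ft_force: [-0.6, 0.9, 0.2]
grip_width: 0.0853
grasp_force: 0.0
t 0.93 p [0.4492 0.3161 0.2433] yaw(tool y) 75.29 tilt [ 0.003 -0.001] F [-0.6  0.9  0.2] T [ 0.03  0.01 -0.03] w 0.0853 gf 0.0
65.70646984690485 [[0.254, -0.924, -0.285, 0.378], [0.967, 0.242, 0.076, 0.335], [-0.001, -0.295, 0.955, 0.408], [0.0, 0.0, 0.0, 1.0]]
```

View pics/w1.png

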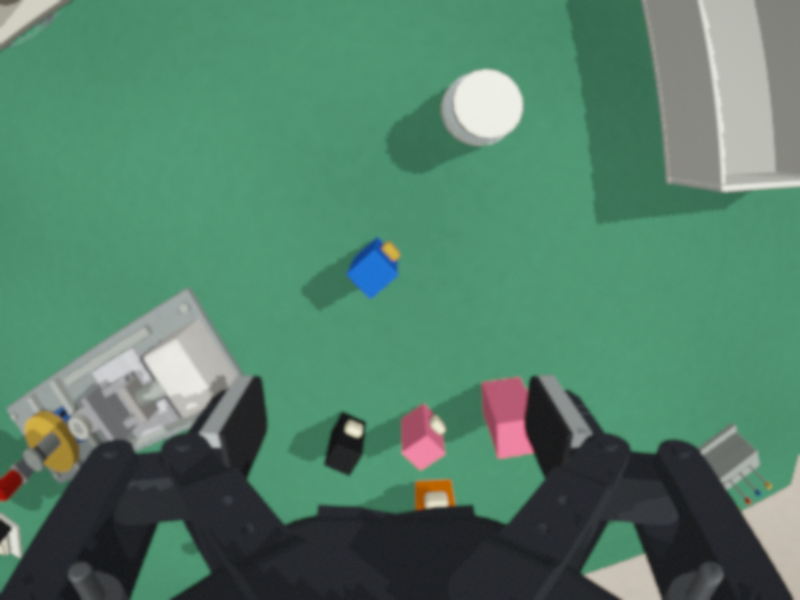

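Wrist view: small pink at (422,437) in the 800x600 view, crown at its upper right (438,425); black at (347,443), large pink (507,417), orange (435,495), blue spare (373,268). Moving closer for an accurate measure.

```bash
python3 -m inch '[[[0,0,0],[-0.1,-0.02,0.06],-1],[[0,0,0],[-0.1,-0.02,0.06],-1],[[0,0,0],[-0.1,-0.02,0.06],-1],[[0,0,0],[0,0,0],-1],[[0,0,0],[0,0,0],-1]]'
python3 - <<'E'
from h import *
obs(); c=vision.camera("wrist"); np.savez("w2.npz",**c)
cv2.imwrite("pics/w2.png",cv2.resize(c["img"],(800,600))[:,:,::-1])
T=dict(np.load("top0.npz")); W1=dict(np.load("w1.npz"))
for n,I in(("T",T),("w1",W1),("w2",c)):
    h=cv2.cvtColor(I["img"],cv2.COLOR_RGB2HSV); m=mask(I,(160,80,60),(176,255,255))
    k,l,st,ce=cv2.connectedComponentsWithStats(m)
    for i in range(1,k):
        if st[i,4]<60: continue
        V=h[...,2][l==i]; t,_=cv2.threshold(V.reshape(-1,1),0,255,cv2.THRESH_OTSU)
        b=((l==i)&(h[...,2]>t)).astype(np.uint8); b=cv2.morphologyEx(b,cv2.MORPH_OPEN,np.ones((3,3)))
        cs=max(cv2.findContours(b,0,2)[0],key=cv2.contourArea)
        M=cv2.moments(b,True); u,v=M["m10"]/M["m00"],M["m01"]/M["m00"]
        f=n!="T"; P=[plane(I,*q,.06,f)[:2] for q in cs[:,0].astype(float)]
        (ctr,sz,a)=cv2.minAreaRect((np.array(P)*1000).astype(np.float32))
        print(n,st[i],"V",t,V.min(),V.max(),"top uv",round(u,1),round(v,1),"@.06",plane(I,u,v,.06,f).round(4),"rect mm",np.round(ctr,1),np.round(sz,1),round(a,1))
E
```

```text
clock: 1.4
eef_pos: [0.5251, 0.2793, 0.1871]
tool_rot: [0.125, 0.992, -0.001, -0.002]
ft_force: [-0.3, 0.1, -0.6]
grip_width: 0.0854
grasp_force: 0.0
t 1.4 p [0.5251 0.2793 0.1871] yaw(tool y) 75.67 tilt [-0.005 -0.002] F [-0.3  0.1 -0.6] T [0.04 0.02 0.03] w 0.0854 gf 0.0
T [145 154  15  14 130] V 163.0 100 214 top uv 150.3 159.6 @.06 [0.632  0.2956 0.06  ] rect mm [631.6 296.2] [27.1 29.1] 25.7
T [115 156  19  15 245] V 162.0 109 214 top uv 120.9 161.4 @.06 [0.6291 0.3876 0.06  ] rect mm [628.8 387.5] [38.  34.8] 88.2
w1 [ 309  242   33   51 1222] V 201.0 62 239 top uv 327.2 280.6 @.06 [0.6398 0.376  0.06  ] rect mm [639.5 377.9] [31.3 39.7] 83.6
w1 [257 260  27  40 713] V 201.0 141 241 top uv 271.1 288.8 @.06 [0.6303 0.295  0.06  ] rect mm [630.8 294.7] [27.2 30.5] 25.1
w2 [ 333  206   51   54 1758] V 201.0 61 239 top uv 370.0 241.4 @.06 [0.633 0.391 0.06 ] rect mm [637.8 386.8] [40.1 39.7] 83.0
w2 [ 271  227   35   48 1055] V 199.0 139 240 top uv 289.6 260.3 @.06 [0.6303 0.2948 0.06  ] rect mm [630.7 294.7] [27.4 30.2] 24.3
```

View pics/w2.png

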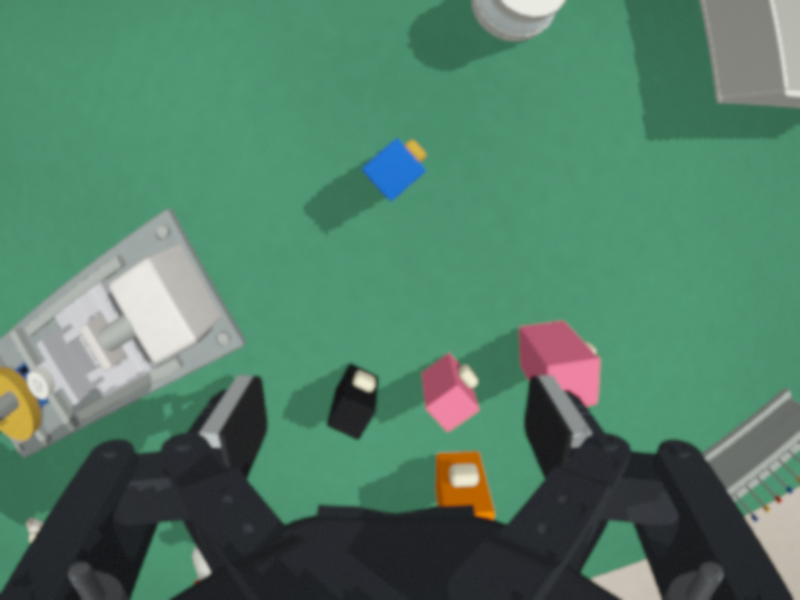

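Wrist view 2: specimen top at (452,400), crown at (468,377) pointing up-right; the gap to black (355,400), orange (465,485) and large pink (560,365) is clear. The specimen is at (0.6305, 0.2948), height 0.06 agrees across three views, crown yaw about 114.7°. Turning and partly closing.

```bash
python3 -m inch '[[[0,0,0.0177],[0,0,0],-0.1],[[0,0,0.0177],[0,0,0],-0.1],[[0,0,0.0177],[0,0,0],-0.1],[[0,0,0.0177],[0,0,0],-0.1],[[0,0,0.0177],[0,0,0],-0.1],[[0,0,0.0177],[0,0,0],-0.1],[[0,0,0.0177],[0,0,0],-0.1],[[0,0,0.0177],[0,0,0],-0.1],[[0,0,0],[0,0,0],-0.1],[[0,0,0],[0,0,0],-0.1]]'
python3 - <<'E'
from h import *
goto(.6305,.2948,.025)
# rig geometry from w2/w1/top: base-plate fit
T=dict(np.load("top0.npz"))
for n in("T",):
    m=mask(T,(0,0,90),(179,45,185)); m[:140]=0;m[235:]=0;m[:,:195]=0;m[:,335:]=0
    m=cv2.morphologyEx(m,cv2.MORPH_CLOSE,np.ones((9,9)))
    cs=max(cv2.findContours(m,0,1)[0],key=cv2.contourArea)
    P=np.array([plane(T,*q,.012)[:2]*1000 for q in cs[:,0].astype(float)]).astype(np.float32)
    r=cv2.minAreaRect(P);print(r,cv2.boxPoints(r).round(1).tolist())
E
```

```text
clock: 2.28
eef_pos: [0.5253, 0.2813, 0.1909]
tool_rot: [0.537, 0.844, 0.001, 0.0]
ft_force: [0.1, -0.1, 0.6]
grip_width: 0.047
grasp_force: 0.0
t 2.28 p [0.5253 0.2813 0.1909] yaw(tool y) 25.05 tilt [0.001 0.001] F [ 0.1 -0.1  0.6] T [-0.02  0.04  0.04] w 0.047 gf 0.0
shift units [-0.1081  0.3359  0.5534] mm [-32.4 100.8 166. ] |d|/41.7 4.7
((537.4032592773438, -50.57939147949219), (129.83567810058594, 375.7471008300781), 12.032769203186035) [[434.70001220703125, 119.5999984741211], [513.0999755859375, -247.89999389648438], [640.0999755859375, -220.8000030517578], [561.7000122070312, 146.6999969482422]]
```

```bash
python3 -m inch '[[[0,0,0],[-0.036,0.112,0.03],-0.1],[[0,0,0],[-0.036,0.112,0.03],-0.1],[[0,0,0],[-0.036,0.112,0.03],-0.1],[[0,0,0],[0,0,0.1],-0.1],[[0,0,0],[0,0,0.1],-0.1],[[0,0,0],[0,0,0],-0.1],[[0,0,0],[0,0,0],-0.1]]'
python3 - <<'E'
from h import *
goto(.6305,.2948,.025)
c=vision.camera("wrist"); np.savez("w3.npz",**c)
cv2.imwrite("pics/w3.png",cv2.resize(c["img"][150:384,100:412],(800,600))[:,:,::-1])
E
```

```text
clock: 2.87
eef_pos: [0.629, 0.2926, 0.1005]
tool_rot: [0.538, 0.843, -0.002, -0.002]
ft_force: [-0.1, 0.7, 0.8]
grip_width: 0.0467
grasp_force: 0.0
t 2.87 p [0.629  0.2926 0.1005] yaw(tool y) 24.9 tilt [-0.006 -0.002] F [-0.1  0.7  0.8] T [ 0.01 -0.04  0.01] w 0.0467 gf 0.0
shift units [0.0046 0.0093 0.2516] mm [ 1.4  2.8 75.5] |d|/41.7 1.8
```

View pics/w3.png

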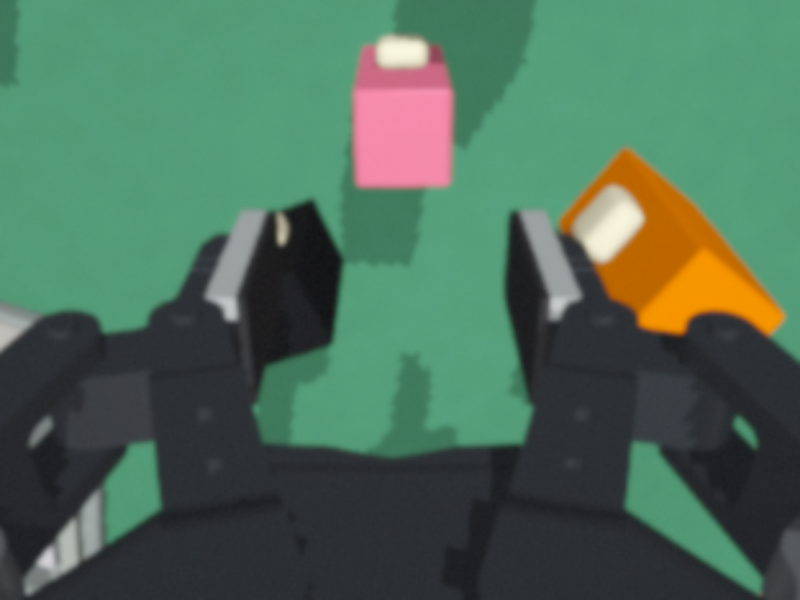

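Wrist close-up: specimen between the fingers' lines at (403,140), crown at (402,52), square to the pads; orange to the right (680,250) and black at the left finger (300,280) clear the descent. Going down and gripping.

```bash
python3 -m inch '[[[0,0,0],[0.002,0.005,0.084],-0.1],[[0,0,0],[0.002,0.004,0.084],-0.1],[[0,0,0],[0,0,0.084],-0.1],[[0,0,0],[0,0,0],-0.1],[[0,0,0],[0,0,0],1],[[0,0,0],[0,0,0],1],[[0,0,0],[0,0,0],1],[[0,0,0],[0,0,0],1],[[0,0,0],[0,0,0],1]]'; python3 - <<'E'
from h import *
obs()
E
```

```text
clock: 3.67
eef_pos: [0.6351, 0.296, 0.0304]
tool_rot: [0.539, 0.842, 0.002, 0.001]
ft_force: [-0.7, -0.0, 5.9]
grip_width: 0.026
grasp_force: 61.1
t 3.67 p [0.6351 0.296  0.0304] yaw(tool y) 24.78 tilt [0.005 0.002] F [-0.7 -0.   5.9] T [-0.01  0.09 -0.06] w 0.026 gf 61.1
```

```bash
python3 -m inch '[[[0,0,0],[0,0,-0.06],1],[[0,0,0],[0,0,-0.11],1],[[0,0,0],[0,0,-0.11],1],[[0,0,0],[0,0,-0.11],1],[[0,0,0],[0,0,-0.11],1],[[0,0,0.018],[0,0,-0.04],1],[[0,0,0.0175],[0,0,0],1],[[0,0,0],[0,0,0],1],[[0,0,0],[0,0,0],1],[[0,0,0],[0,0,0],1]]'; python3 - <<'E'
from h import *
obs()
for i in range(3): print(np.round(telemetry.get_obs()["eef_pos"],4))
goto(.5238,.0129,.19)
E
```

```text
clock: 4.5
eef_pos: [0.6327, 0.2948, 0.1881]
tool_rot: [0.629, 0.778, -0.001, -0.0]
ft_force: [0.5, -0.2, -0.6]
grip_width: 0.026
grasp_force: 60.2
t 4.5 p [0.6327 0.2948 0.1881] yaw(tool y) 12.12 tilt [-0.002 -0.001] F [ 0.5 -0.2 -0.6] T [ 0.02  0.03 -0.03] w 0.026 gf 60.2
[0.6327 0.2948 0.1881]
[0.6327 0.2948 0.1881]
[0.6327 0.2948 0.1881]
t 4.5 p [0.6327 0.2948 0.1881] yaw(tool y) 12.12 tilt [-0.002 -0.001] F [ 0.5 -0.2 -0.6] T [ 0.02  0.03 -0.03] w 0.026 gf 60.2
shift units [-0.8426 -0.5521 -0.0051] mm [-252.8 -165.6   -1.5] |d|/41.7 7.2
```

```bash
python3 -m inch '[[[0,0,0],[-0.1,-0.09,-0.02],1],[[0,0,0],[-0.1,-0.09,-0.02],1],[[0,0,0],[-0.1,-0.09,0],1],[[0,0,0],[-0.1,-0.09,0],1],[[0,0,0],[-0.1,-0.09,0],1],[[0,0,0],[-0.1,-0.09,0],1],[[0,0,0],[0,0,0],1],[[0,0,0],[0,0,0],1]]'; python3 - <<'E'
from h import *
obs()
c=vision.camera("wrist"); np.savez("w4.npz",**c)
cv2.imwrite("pics/w4.png",cv2.resize(c["img"],(800,600),interpolation=2)[:,:,::-1])
E
```

```text
clock: 5.17
eef_pos: [0.5105, 0.0835, 0.2006]
tool_rot: [0.63, 0.776, -0.001, -0.001]
ft_force: [0.5, 0.5, -2.0]
grip_width: 0.0258
grasp_force: 60.2
t 5.17 p [0.5105 0.0835 0.2006] yaw(tool y) 11.88 tilt [-0.002 -0.   ] F [ 0.5  0.5 -2. ] T [ 0.06 -0.03 -0.01] w 0.0258 gf 60.2
```

View pics/w4.png

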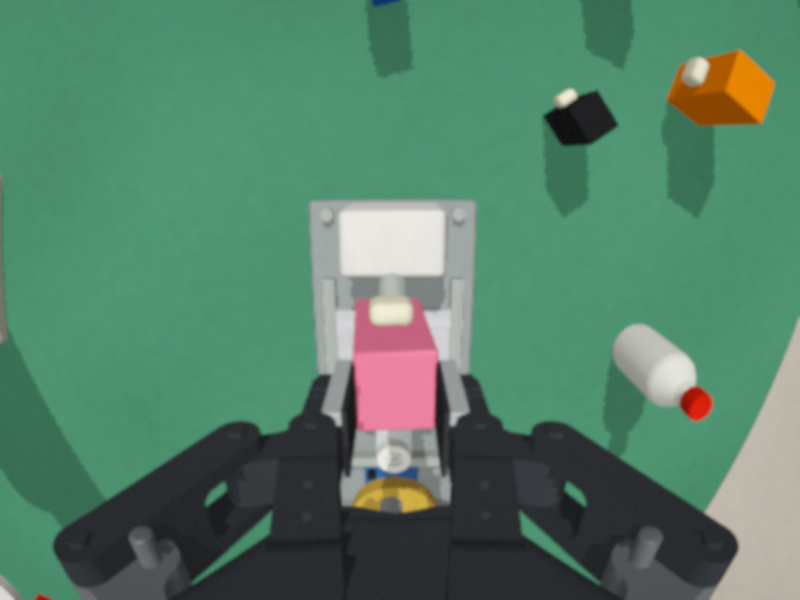

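Wrist view: specimen held square, top face corners (355,352)-(438,428), crown towards the tower (392,245); plate front corners at (310,203) and (474,203). Computing rig frame and in-hand offset.

```bash
python3 - <<'E'
from h import *
c=dict(np.load("w4.npz")); k=512/800
p,M,o=obs()
ax=np.array([-np.sin(np.radians(12.03)),np.cos(np.radians(12.03))]); ay=np.array([-ax[1],ax[0]])
# plate mask -> edges
g=mask(c,(35,60,0),(95,255,255))
for v in (131,135,145,150,160,170,180,200,220):
    row=np.where(g[v,170:330]==0)[0]+170
    if len(row): a,b=row[0]-.5,row[-1]+.5; A=plane(c,a,v,.012,True)[:2];B=plane(c,b,v,.012,True)[:2]; print(v,a,b,A.round(4),B.round(4),"mid",((A+B)/2).round(4),"w",np.linalg.norm(A-B).round(4))
col=[np.where(g[100:200,u]==0)[0][0]+100-.5 for u in (212,230,250,270,290)]; F=np.array([plane(c,u,v,.012,True)[:2] for u,v in zip((212,230,250,270,290),col)])
print("front",col,F.round(4).tolist()); f=np.polyfit(F[:,0],F[:,1],1); print("front angle",np.degrees(np.arctan(f[0])))
# block top
m=mask(c,(160,80,60),(176,255,255)); V=cv2.cvtColor(c["img"],cv2.COLOR_RGB2HSV)[...,2]
b=((m>0)&(V>200)).astype(np.uint8); b=cv2.morphologyEx(b,cv2.MORPH_OPEN,np.ones((3,3)))
cs=max(cv2.findContours(b,0,1)[0],key=cv2.contourArea)
for dz in (.025,.03,.035):
    P=np.array([plane(c,*q,p[2]+dz,True) for q in cs[:,0].astype(float)]); Q=(P-p)@M[:,:2]*1000
    print(dz,cv2.minAreaRect(Q.astype(np.float32)),Q.min(0),Q.max(0))
print(cs.reshape(-1,2).min(0),cs.reshape(-1,2).max(0))
E
```

```text
t 5.22 p [0.5118 0.0847 0.2009] yaw(tool y) 11.96 tilt [-0.  0.] F [ 0.6  0.4 -0.4] T [-0.02 -0.08 -0.02] w 0.0256 gf 60.2
131 197.5 304.5 [0.4377 0.1094] [0.5635 0.1357] mid [0.5006 0.1226] w 0.1285
135 197.5 304.5 [0.4386 0.1046] [0.5646 0.131 ] mid [0.5016 0.1178] w 0.1288
145 197.5 304.5 [0.4407 0.0925] [0.5675 0.1191] mid [0.5041 0.1058] w 0.1296
150 197.5 304.5 [0.4417 0.0865] [0.569  0.1132] mid [0.5053 0.0998] w 0.13
160 198.5 303.5 [0.445  0.0744] [0.5708 0.1009] mid [0.5079 0.0876] w 0.1285
170 198.5 303.5 [0.4471 0.062 ] [0.5739 0.0887] mid [0.5105 0.0753] w 0.1296
180 199.5 303.5 [0.4504 0.0496] [0.577  0.0763] mid [0.5137 0.063 ] w 0.1295
200 200.5 302.5 [0.4557 0.0238] [0.5825 0.0506] mid [0.5191 0.0372] w 0.1296
220 201.5 301.5 [ 0.4611 -0.0032] [0.5883 0.0237] mid [0.5247 0.0103] w 0.1301
front [np.float64(127.5), np.float64(127.5), np.float64(126.5), np.float64(126.5), np.float64(127.5)] [[0.4543, 0.1168], [0.4755, 0.1209], [0.4986, 0.1269], [0.5218, 0.1318], [0.5454, 0.1359]]
front angle 12.120461602720065
0.025 ((-2.955000877380371, -0.7098217010498047), (27.50798797607422, 31.10502052307129), 89.77301788330078) [-18.55316762 -14.50745308] [12.60460166 13.00081222]
0.03 ((-0.2485036849975586, -0.695622444152832), (26.526418685913086, 29.995100021362305), 89.77302551269531) [-15.29007826 -14.00091158] [14.75588691 12.52577503]
0.035 ((2.457991600036621, -0.6814212799072266), (25.544849395751953, 28.885183334350586), 89.77301788330078) [-12.0269889  -13.49437009] [16.90717217 12.05073784]
[226 223] [279 274]
```

```bash
python3 - <<'E'
from h import *
goto(.5245,.0099,.125)
E
```

```text
t 5.22 p [0.5118 0.0847 0.2009] yaw(tool y) 11.96 tilt [-0.  0.] F [ 0.6  0.4 -0.4] T [-0.02 -0.08 -0.02] w 0.0256 gf 60.2
shift units [-0.2529 -0.0101  0.2528] mm [-75.9  -3.   75.8] |d|/41.7 2.6
```

```bash
python3 -m inch '[[[0,0,0],[-0.085,-0.003,0.03],1],[[0,0,0],[-0.085,-0.003,0.03],1],[[0,0,0],[-0.083,-0.004,0.03],1],[[0,0,0],[0,0,0.08],1],[[0,0,0],[0,0,0.08],1],[[0,0,0],[0,0,0],1],[[0,0,0],[0,0,0],1],[[0,0,0],[0,0,0],1]]'; python3 - <<'E'
from h import *
goto(.5245,.0099,.125)
c=vision.camera("wrist"); np.savez("w5.npz",**c)
s=vision.camera("scene"); np.savez("s5.npz",**s)
W=np.zeros((600,800,3),np.uint8)
W[:,:400]=cv2.resize(c["img"][130:310,195:315],(400,600),interpolation=2)
x=cv2.resize(s["img"][150:250,190:310],(400,333),interpolation=2); W[:333,400:]=x
cv2.imwrite("pics/w5.png",W[:,:,::-1])
E
```

```text
clock: 5.88
eef_pos: [0.5261, 0.0115, 0.1267]
tool_rot: [0.629, 0.778, 0.0, 0.0]
ft_force: [1.1, -0.8, -1.0]
grip_width: 0.0259
grasp_force: 60.2
t 5.88 p [0.5261 0.0115 0.1267] yaw(tool y) 12.1 tilt [0.001 0.   ] F [ 1.1 -0.8 -1. ] T [0.01 0.02 0.05] w 0.0259 gf 60.2
shift units [-0.0039 -0.0063  0.0057] mm [-1.2 -1.9  1.7] |d|/41.7 0.1
```

View pics/w5.png

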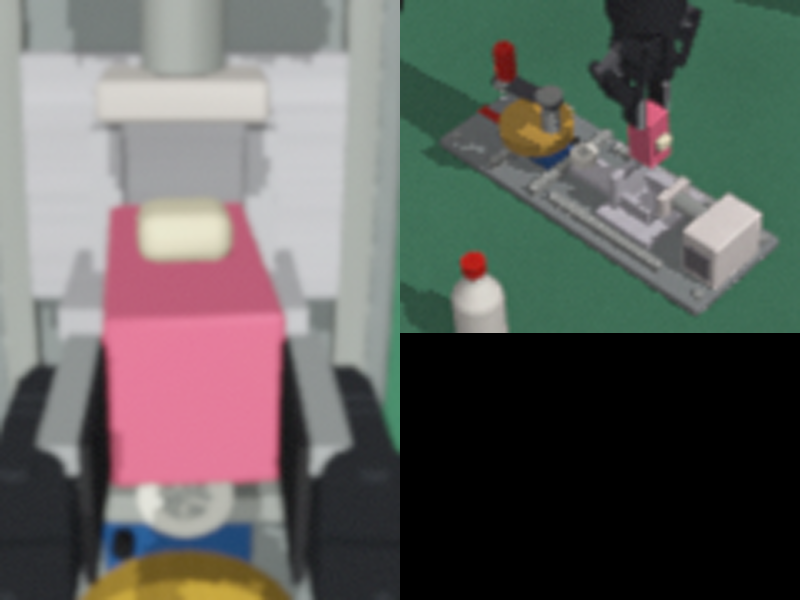

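Left: block over the carriage, front bottom edge at crop (110..243,205), crown centred (185,230), facing the plunger face (98..268,95). Right (scene): block above the pocket, upright. Checking numbers in the rig frame.

```bash
cat >> h.py <<'E'
A=np.radians(12.1); ax=np.array([-np.sin(A),np.cos(A),0]); ay=np.array([-np.cos(A),-np.sin(A),0]); S0=np.array([.5538,-.127,0])
def rig(p): q=np.asarray(p)-S0; return np.round([q@ax*1e3,q@ay*1e3,q[2]*1e3],1)
def world(x,y,z): return S0+ax*x/1e3+ay*y/1e3+np.array([0,0,z/1e3])
E
python3 - <<'E'
from h import *
c=dict(np.load("w5.npz")); f=lambda x,y,z:rig(plane(c,195+x*.3,130+y*.3,z,True))
p,M,o=obs(); print("tcp",rig(p))
for n,x,y,z in(("bot L",110,205,.095),("bot R",243,205,.095),("top fL",103,320,.155),("top fR",283,315,.155),("top bL",112,483,.155),("top bR",280,483,.155),("pl L",98,95,.073),("pl R",268,95,.073),("rail L",22,200,.024),("rail R",340,200,.024),("wall L out",60,320,.048),("hubdisc",185,498,.05),("blue L",105,540,.04),("blue R",252,540,.04)): print(n,f(x,y,z))
E
```

```text
t 5.98 p [0.5266 0.0113 0.1276] yaw(tool y) 12.07 tilt [0.003 0.   ] F [-1.1  0.2 -0.7] T [ 0.02 -0.01 -0.01] w 0.0261 gf 60.2
tcp [140.9  -2.4 127.6]
bot L [153.9  14.4  95. ]
bot R [153.9 -13.3  95. ]
top fL [154.3  10.8 155. ]
top fR [155.1 -16.4 155. ]
top bL [124.9  10.4 155. ]
top bR [124.9 -17.1 155. ]
pl L [173.1  18.5  73. ]
pl R [173.  -19.8  73. ]
rail L [133.5  45.8  24. ]
rail R [133.4 -44.9  24. ]
wall L out [106.9  33.   48. ]
hubdisc [50.8 -0.7 50. ]
blue L [27.6 24.4 40. ]
blue R [ 27.8 -21.4  40. ]
```

```bash
python3 -m inch '[[[0,0,0],[0.003,0.001,0.05],1],[[0,0,0],[0,0,0.05],1],[[0,0,0],[0,0,0.04],1],[[0,0,0],[0,0,0.025],1],[[0,0,0],[0,0,0.01],1],[[0,0,0],[0,0,0],1]]'; python3 - <<'E'
from h import *
p,_,_=obs(); print(rig(p))
E
```

```text
clock: 6.48
eef_pos: [0.5252, 0.0117, 0.0737]
tool_rot: [0.629, 0.777, 0.0, 0.0]
ft_force: [-0.8, -0.2, -1.4]
grip_width: 0.0265
grasp_force: 60.2
t 6.48 p [0.5252 0.0117 0.0737] yaw(tool y) 12.01 tilt [0. 0.] F [-0.8 -0.2 -1.4] T [ 0.01  0.03 -0.01] w 0.0265 gf 60.2
[141.6  -1.1  73.7]
```

```bash
python3 -m inch '[[[0,0,0],[0,0,0.012],1],[[0,0,0],[0,0,0.012],1],[[0,0,0],[0,0,0.01],1],[[0,0,0],[0,0,0],1]]';  python3 -m inch '[[[0,0,0],[0,0,0.007],1],[[0,0,0],[0,0,0],1]]'
```

```text
clock: 6.82
eef_pos: [0.5251, 0.0112, 0.063]
tool_rot: [0.629, 0.777, -0.0, 0.0]
ft_force: [0.8, -0.7, -1.1]
grip_width: 0.0258
grasp_force: 60.2
clock: 6.98
eef_pos: [0.5251, 0.0113, 0.061]
tool_rot: [0.629, 0.777, -0.0, 0.0]
ft_force: [1.1, -1.3, -0.8]
grip_width: 0.0256
grasp_force: 60.2
```

```bash
python3 -m inch '[[[0,0,0],[0,0,0.006],1],[[0,0,0],[0,0,0],1]]';  python3 -m inch '[[[0,0,0],[0,0,0.006],1],[[0,0,0],[0,0,0],1]]'; python3 -m inch '[[[0,0,0],[0,0,0.005],1],[[0,0,0],[0,0,0],1]]'
```

```text
clock: 7.15
eef_pos: [0.5254, 0.0112, 0.0604]
tool_rot: [0.629, 0.777, 0.0, 0.0]
ft_force: [-2.2, -0.7, 4.9]
grip_width: 0.0261
grasp_force: 61.0
clock: 7.32
eef_pos: [0.5255, 0.0111, 0.0603]
tool_rot: [0.629, 0.777, 0.0, 0.001]
ft_force: [-4.7, -1.3, 14.3]
grip_width: 0.0263
grasp_force: 62.3
clock: 7.48
eef_pos: [0.5256, 0.0111, 0.0602]
tool_rot: [0.629, 0.777, 0.001, 0.001]
ft_force: [-7.4, -2.1, 21.2]
grip_width: 0.0263
grasp_force: 63.5
```

```bash
python3 -m inch '[[[0,0,0],[0,0,-0.013],1],[[0,0,0],[0,0,0],0.1],[[0,0,0],[0,0,0],-0.1],[[0,0,0],[0,0,0],-0.1],[[0,0,0],[0,0,-0.06],-0.1],[[0,0,0],[0,0,-0.12],-0.1],[[0,0,0],[0,0,-0.12],-0.1],[[0,0,0],[0,0,-0.12],-0.1],[[0,0,0],[0,0,0],-0.1],[[0,0,0],[0,0,0],-0.1]]'; python3 - <<'E'
from h import *
p,_,_=obs(); print(rig(p))
c=vision.camera("wrist"); np.savez("w6.npz",**c)
s=vision.camera("scene"); t=vision.camera("top"); np.savez("s6.npz",**s); np.savez("t6.npz",**t)
W=np.zeros((600,800,3),np.uint8)
W[:,:440]=cv2.resize(c["img"][90:384,148:364],(440,600),interpolation=2)
x=cv2.resize(s["img"][150:250,200:310],(360,327),interpolation=2); W[:327,440:]=x
x=cv2.resize(t["img"][150:225,195:330],(360,200),interpolation=2); W[330:530,440:]=x
cv2.imwrite("pics/w6.png",W[:,:,::-1])
E
```

```text
clock: 8.32
eef_pos: [0.527, 0.0116, 0.1881]
tool_rot: [0.629, 0.777, 0.002, 0.002]
ft_force: [-0.6, 0.1, -1.3]
grip_width: 0.0469
grasp_force: 0.0
t 8.32 p [0.527  0.0116 0.1881] yaw(tool y) 12.0 tilt [0.005 0.   ] F [-0.6  0.1 -1.3] T [0.   0.02 0.02] w 0.0469 gf 0.0
[141.1  -2.8 188.1]
```

View pics/w6.png

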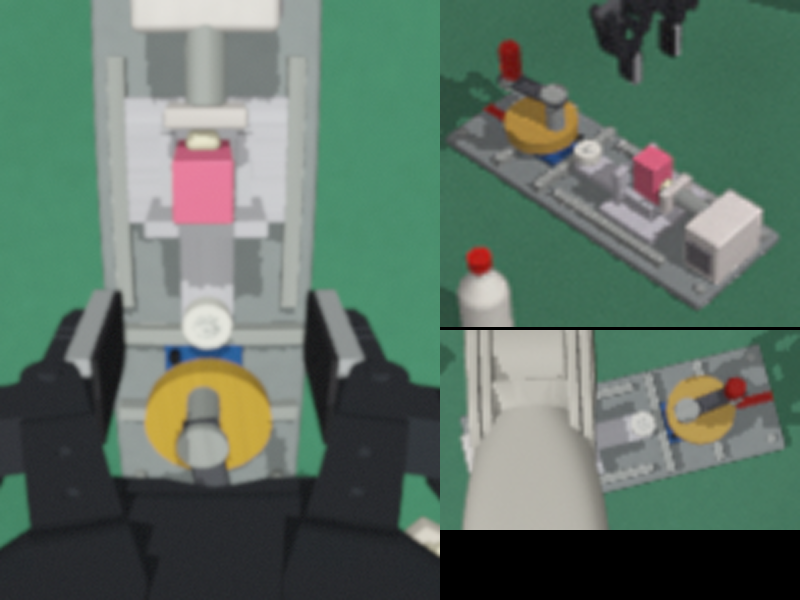

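Specimen seated in the pocket, crown (202,140) facing the plunger face (205,118); scene view agrees. Spindle boss at wrist crop (206,445), handle at scene crop (510,60). Now moving beyond the red-mark end to look at hub and handle with the wrist camera.

```bash
python3 -m inch '[[[0,0,0],[-0.12,0,-0.03],-0.1],[[0,0,0],[-0.134,0,0],-0.1],[[0,0,0],[-0.134,0,0],-0.1],[[0,0,0],[-0.134,0,0],-0.1],[[0,0,0],[-0.134,0,0],-0.1],[[0,0,0],[-0.134,0,0],-0.1],[[0,0,0],[-0.08,0,0],-0.1],[[0,0,0],[0,0,0],-0.1],[[0,0,0],[0,0,0],-0.1]]'; python3 - <<'E'
from h import *
p,_,_=obs(); print(rig(p))
c=vision.camera("wrist"); np.savez("w7.npz",**c); print(c["pose"][:3,3].round(3))
s=vision.camera("top");np.savez("t7.npz",**s)
cv2.imwrite("pics/w7.png",cv2.resize(c["img"][0:300,56:456],(800,600),interpolation=2)[:,:,::-1])
E
```

```text
clock: 9.22
eef_pos: [0.578, -0.2448, 0.192]
tool_rot: [0.63, 0.776, -0.0, -0.002]
ft_force: [0.6, 0.0, 0.3]
grip_width: 0.047
grasp_force: 0.0
t 9.22 p [ 0.578  -0.2448  0.192 ] yaw(tool y) 11.83 tilt [-0.004  0.002] F [0.6 0.  0.3] T [ 0.04 -0.03  0.03] w 0.047 gf 0.0
[-120.3    1.   192. ]
[ 0.564 -0.173  0.358]
```

View pics/w7.png

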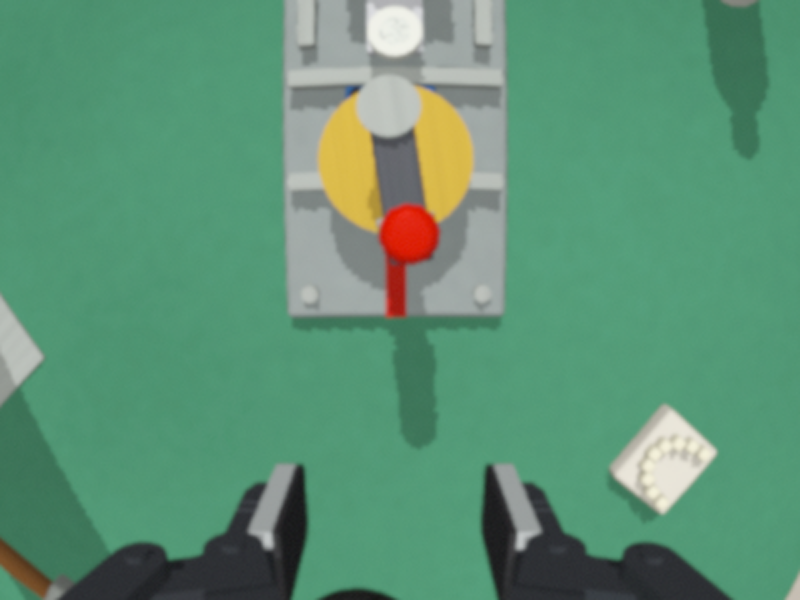

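Wrist view: handle top disc at (410,233), spindle boss top at (389,107), red stripe end (396,316), plate edges 287 and 505. Computing positions and heights from two wrist places.

```bash
python3 - <<'E'
from h import *
c7=dict(np.load("w7.npz"));c6=dict(np.load("w6.npz"));t=dict(np.load("t7.npz"));s=dict(np.load("s6.npz"))
h=cv2.cvtColor(c7["img"],cv2.COLOR_RGB2HSV)
m=(mask(c7,(0,150,215),(6,255,255))|mask(c7,(177,150,215),(180,255,255))); m=cv2.morphologyEx(m,cv2.MORPH_OPEN,np.ones((5,5)))
k=max(cv2.findContours(m,0,1)[0],key=cv2.contourArea); (hu,hv),r=cv2.minEnclosingCircle(k); print("handle px",hu,hv,r)
def boss(c,u0,v0,R):
    g=cv2.medianBlur(cv2.cvtColor(c["img"],cv2.COLOR_RGB2GRAY),3); x0,y0=int(u0-30),max(0,int(v0-30)); q=cv2.resize(g[y0:y0+60,x0:x0+60],None,fx=4,fy=4,interpolation=2)
    C=cv2.HoughCircles(q,cv2.HOUGH_GRADIENT,1,20,param1=80,param2=12,minRadius=int(R*4*.8),maxRadius=int(R*4*1.2))
    C=C[0]; C=C[np.argmin(np.hypot(C[:,0]/4+x0-u0,C[:,1]/4+y0-v0))]; return C[0]/4+x0-.375,C[1]/4+y0-.375,C[2]/4
b7=boss(c7,250.5,53.5,16); b6=boss(c6,249.1,308.1,13); print("boss",np.round(b7,1),np.round(b6,1))
b=tri([ray(c7,*b7[:2],True),ray(c6,*b6[:2],True)]); print("boss tri",rig(b))
for z in(.105,.115,.125):print(z,"boss7",rig(plane(c7,*b7[:2],z,True)),"boss6",rig(plane(c6,*b6[:2],z,True)))
H=plane(c7,hu,hv,.135,True); print("handle @.135",rig(H),H.round(4))
# handle top in top & scene images: top-most red discs
for n,I in(("top",t),("scene",s)):
    mm=mask(I,(0,180,60),(6,255,255)); kk,l,st,ce=cv2.connectedComponentsWithStats(mm)
    for i in range(1,kk):
        if 25<st[i,4]<90 and np.hypot(ce[i,0]-(305 if n=="top" else 221),ce[i,1]-(171 if n=="top" else 168))<8:
            print(n,st[i],ce[i]); rr=ray(I,*ce[i]); print("@.12",rig(plane(I,*ce[i],.12)),"tri w7(top ctr)",rig(tri([rr,ray(c7,hu,hv,True)])))
# local plate check in w7
g=mask(c7,(35,60,0),(95,255,255))
for v in(40,80,120,150):
    row=np.where(g[v,180:330]==0)[0]+180; print(v,rig(plane(c7,row[0]-.5,v,.012,True)),rig(plane(c7,row[-1]+.5,v,.012,True)))
print("end",[rig(plane(c7,u,np.where(g[:250,u]==0)[0][-1]+.5,.012,True)).tolist() for u in(215,235,290)])
E
```

```text
handle px 259.31817626953125 115.0 11.599920272827148
boss [250.5  50.8  17.4] [247.2 305.8  13.4]
boss tri [ 0.5  2.1 90.9]
0.105 boss7 [ -2.    1.8 105. ] boss6 [ 12.    1.9 105. ]
0.115 boss7 [ -3.8   1.7 115. ] boss6 [ 20.2   1.7 115. ]
0.125 boss7 [ -5.6   1.6 125. ] boss6 [ 28.4   1.5 125. ]
handle @.135 [-55.9  -4.8 135. ] [ 0.5702 -0.1807  0.135 ]
top [302 168   7   7  42] [305.07142857 171.28571429]
@.12 [-54.8  -6.2 120. ] tri w7(top ctr) [-55.7  -5.6 119.7]
scene [219 163   5  11  50] [221.06 167.76]
@.12 [-51.3  -8.6 120. ] tri w7(top ctr) [-56.4  -4.8 114.8]
40 [29.9 63.8 12. ] [ 29.3 -65.2  12. ]
80 [-18.2  64.1  12. ] [-18.8 -65.   12. ]
120 [-65.4  63.9  12. ] [-65.9 -64.4  12. ]
150 [-101.1   63.9   12. ] [-101.6  -64.1   12. ]
end [[-111.7, 45.6, 12.0], [-110.7, 21.8, 12.0], [-110.8, -43.3, 12.0]]
```

```bash
python3 -m inch '[[[0,0,0],[0.07,0.007,0],-0.1],[[0,0,0],[0.07,0.007,0],-0.1],[[0,0,0],[0.07,0.007,0],-0.1],[[0,0,0],[0,0,0],-0.1]]'; python3 - <<'E'
from h import *
P=[]
for i in range(6):
    vision.camera("top"); P.append(telemetry.get_obs()["eef_pos"])
P=np.array(P); print(rig(P.mean(0)),P.std(0)*1e3); 
c=vision.camera("wrist"); np.savez("w8.npz",**c)
m=mask(c,(0,150,60),(6,255,255))|mask(c,(176,150,60),(180,255,255)); k,l,st,ce=cv2.connectedComponentsWithStats(m)
for i in range(1,k):
    if st[i,4]>60: print(st[i],ce[i].round(1))
c7=dict(np.load("w7.npz"));print("eye handle",rig(plane(c7,261,116.5,.135,True)),"eye boss",rig(plane(c7,250.5,53.5,.105,True)))
E
```

```text
clock: 9.65
eef_pos: [0.5715, -0.1755, 0.1951]
tool_rot: [0.627, 0.779, 0.001, -0.001]
ft_force: [-0.5, 0.4, 0.1]
grip_width: 0.0469
grasp_force: 0.0
[-55.3  -7.  195.1] [0.17850377 1.3268795  0.10011228]
[458   0  23  22 384] [468.8  11. ]
[237 173  27  36 756] [250.2 191.2]
[   0  318   39   64 1454] [ 14.2 346.8]
eye handle [-57.  -6. 135.] eye boss [ -4.4   1.8 105. ]
```

```bash
python3 - <<'E'
from h import *
c=dict(np.load("w8.npz"))
h=cv2.cvtColor(c["img"],cv2.COLOR_RGB2HSV)
print(h[173:210:3,250].tolist())
print("disc",rig(plane(c,250.5,195.5,.135,True)), "L/R",rig(plane(c,237,195.5,.135,True)),rig(plane(c,264,195.5,.135,True)),"bottom",rig(plane(c,250.5,209,.135,True)))
P=[]
for i in range(4):
    vision.camera("top"); P.append(telemetry.get_obs()["eef_pos"])
print(rig(np.mean(P,0)))
g=c["img"][150:300:10,150:360].mean(2).astype(int)
for v in (270,290): print(v,[int(x) for x in c["img"][v,140:370:6].mean(1)])
E
```

```text
[[0, 174, 158], [2, 237, 172], [3, 249, 175], [3, 252, 194], [3, 238, 222], [3, 237, 225], [3, 255, 219], [3, 253, 218], [3, 255, 216], [3, 255, 216], [3, 255, 214], [3, 255, 202], [15, 102, 112]]
disc [-56.1  -5.9 135. ] L/R [-56.1   4.9 135. ] [-56.1 -16.6 135. ] bottom [-67.6  -5.8 135. ]
[-57.1  -6.7 194.9]
270 [112, 112, 111, 103, 45, 47, 45, 47, 161, 60, 24, 27, 113, 111, 113, 114, 115, 115, 114, 114, 116, 116, 116, 116, 117, 115, 107, 28, 32, 146, 117, 46, 47, 46, 55, 164, 211, 183, 217]
290 [41, 46, 46, 45, 45, 46, 47, 47, 46, 38, 27, 112, 112, 114, 113, 113, 116, 116, 114, 116, 115, 117, 115, 114, 116, 117, 117, 79, 41, 40, 46, 46, 46, 47, 46, 47, 46, 46, 40]
```

```bash
python3 -m inch '[[[0,0,0],[0,0,0.1],-0.1],[[0,0,0],[0,0,0.1],-0.1],[[0,0,0],[0,0,0.08],-0.1],[[0,0,0],[0,0,0.035],-0.1],[[0,0,0],[0,0,0],-0.1],[[0,0,0],[0,0,0],1],[[0,0,0],[0,0,0],1],[[0,0,0],[0,0,0],1],[[0,0,0],[0,0,0],1]]'; cat >> h.py <<'E'
def st(n=1):
    P=[];F=[]
    for i in range(n):
        if i: vision.camera("top")
        o=telemetry.get_obs(); P.append(o["eef_pos"]);F.append(o["ft_force"])
    p=np.mean(P,0); f=np.mean(F,0); q=rig(p); d=np.array([q[0],q[1]-2.2])
    print("t",round(float(o["clock"]),2),"rig",q,"Frig",(f@ax).round(1),(f@ay).round(1),f[2].round(1),"r",np.hypot(*d).round(1),"th",np.arctan2(d[1],-d[0]).round(3),"w",round(float(o["grip_width"]),4),"gf",round(float(o["grasp_force"]),1))
E
python3 -c "
from h import *
st(3)"
```

```text
clock: 10.95
eef_pos: [0.5735, -0.1815, 0.1025]
tool_rot: [0.629, 0.777, 0.0, 0.002]
ft_force: [-0.5, 0.2, 2.5]
grip_width: 0.0197
grasp_force: 58.7
t 11.05 rig [-57.4  -7.9 102.5] Frig -0.1 0.8 3.7 r 58.3 th -0.174 w 0.0201 gf 59.0
```

```bash
python3 -m inch '[[[0,0,0],[-0.0018,-0.0148,0],1],[[0,0,0],[-0.0006,-0.0149,0],1],[[0,0,0],[0.0006,-0.0149,0],1],[[0,0,0],[0.0018,-0.0148,0],1],[[0,0,0],[0.0029,-0.0146,0],1]]' >/dev/null; python3 -c "
from h import *
st()"; python3 -m inch '[[[0,0,0],[0.004,-0.0144,0],1],[[0,0,0],[0.0052,-0.014,0],1],[[0,0,0],[0.0062,-0.0135,0],1],[[0,0,0],[0.0073,-0.013,0],1],[[0,0,0],[0.0083,-0.0124,0],1]]' >/dev/null; python3 -c "
from h import *
st()"
```

```text
t 11.47 rig [-57.4  13.8 102.4] Frig -3.1 -1.6 5.1 r 58.6 th 0.199 w 0.0201 gf 59.1
t 11.88 rig [-48.7  34.7 102.4] Frig -3.9 0.6 5.5 r 58.5 th 0.588 w 0.0196 gf 59.1
```

```bash
python3 -m inch '[[[0,0,0],[0.0086,-0.0125,0],1],[[0,0,0],[0.0096,-0.0118,0],1],[[0,0,0],[0.011,-0.0101,0],1],[[0,0,0],[0.0117,-0.0092,0],1],[[0,0,0],[0.0124,-0.0083,0],1]]' >/dev/null; python3 -c "
from h import *
st()"; python3 -m inch '[[[0,0,0],[0.013,-0.0073,0],1],[[0,0,0],[0.0135,-0.0062,0],1],[[0,0,0],[0.014,-0.0052,0],1],[[0,0,0],[0.0144,-0.004,0],1]]' >/dev/null; python3 -c "
from h import *
st()"
```

```text
t 12.3 rig [-32.4  50.7 102.4] Frig -3.7 2.1 7.7 r 58.3 th 0.982 w 0.0198 gf 59.3
t 12.63 rig [-15.6  58.  102.4] Frig -2.8 3.0 8.1 r 57.9 th 1.298 w 0.02 gf 59.5
```

```bash
python3 -m inch '[[[0,0,0],[0.0147,-0.0038,0],1],[[0,0,0],[0.0149,-0.0027,0],1],[[0,0,0],[0.012,-0.0012,0],1],[[0,0,0],[0.009,0,0],1],[[0,0,0],[0.0076,0.0004,0],1],[[0,0,0],[0.0075,0.0007,0],1],[[0,0,0],[0.0075,0.001,0],1]]' >/dev/null; python3 -c "
from h import *
st()"; python3 -m inch '[[[0,0,0],[0.0075,0.0013,0],1],[[0,0,0],[0.0074,0.0016,0],1],[[0,0,0],[0.0073,0.0019,0],1],[[0,0,0],[0.0072,0.0022,0],1],[[0,0,0],[0.0072,0.0025,0],1],[[0,0,0],[0.007,0.0028,0],1]]' >/dev/null; python3 -c "
from h import *
st()"
```

```text
t 13.22 rig [  6.5  59.2 102.3] Frig -2.6 2.8 8.9 r 57.4 th 1.684 w 0.0197 gf 59.4
t 13.72 rig [ 19.5  55.7 102.3] Frig -2.6 3.2 9.8 r 56.9 th 1.92 w 0.0199 gf 59.5
```

```bash
python3 -m inch '[[[0,0,0],[0.0069,0.003,0],1],[[0,0,0],[0.0068,0.0033,0],1],[[0,0,0],[0.0067,0.0034,0],1],[[0,0,0],[0.0065,0.0036,0],1],[[0,0,0],[0.0064,0.0039,0],1]]' >/dev/null; python3 -c "
from h import *
st()"; python3 -m inch '[[[0,0,0],[0.0062,0.0042,0],1],[[0,0,0],[0.006,0.0045,0],1],[[0,0,0],[0.0058,0.0048,0],1],[[0,0,0],[0.0057,0.005,0],1],[[0,0,0],[0.0055,0.0052,0],1]]' >/dev/null; python3 -c "
from h import *
st()"
```

```text
t 14.13 rig [ 26.2  52.3 102.4] Frig -11.5 9.6 10.3 r 56.5 th 2.053 w 0.0197 gf 59.7
t 14.55 rig [ 34.9  46.2 102.4] Frig -10.8 9.8 13.2 r 56.2 th 2.241 w 0.0201 gf 59.9
```

```bash
python3 -m inch '[[[0,0,0],[0.006,0.0043,0],1],[[0,0,0],[0.0058,0.0045,0],1],[[0,0,0],[0.0056,0.0047,0],1]]' >/dev/null; python3 -c "
from h import *
st()"; python3 -m inch '[[[0,0,0],[0.0054,0.005,0],1],[[0,0,0],[0.005,0.0053,0],1],[[0,0,0],[0.0048,0.0056,0],1]]' >/dev/null; python3 -c "
from h import *
st()"
```

```text
t 14.8 rig [ 39.7  41.8 102.4] Frig -12.6 9.0 10.7 r 56.1 th 2.357 w 0.0198 gf 59.8
t 15.05 rig [ 44.   36.8 102.4] Frig -13.6 9.0 11.1 r 56.0 th 2.475 w 0.0198 gf 59.7
```

```bash
python3 -m inch '[[[0,0,0],[0.005,0.0057,0],1],[[0,0,0],[0.0048,0.0058,0],1],[[0,0,0],[0.0046,0.006,0],1]]' >/dev/null; python3 -c "
from h import *
st()"; python3 -m inch '[[[0,0,0],[0.0043,0.0062,0],1],[[0,0,0],[0.004,0.0063,0],1]]' >/dev/null; python3 -c "
from h import *
st()"; python3 -m inch '[[[0,0,0],[0.0036,0.0066,0],1],[[0,0,0],[0.0032,0.0067,0],1]]' >/dev/null; python3 -c "
from h import *
st()"
```

```text
t 15.3 rig [ 47.8  31.2 102.4] Frig -13.7 7.8 10.3 r 55.9 th 2.596 w 0.0199 gf 59.6
t 15.47 rig [ 49.9  27.2 102.5] Frig -15.5 6.8 9.4 r 55.8 th 2.677 w 0.0203 gf 59.5
t 15.63 rig [ 51.7  23.  102.5] Frig -15.5 7.2 9.8 r 55.7 th 2.759 w 0.0198 gf 59.4
```

```bash
python3 -m inch '[[[0,0,0],[0.0015,0.0072,0],1],[[0,0,0],[0.001,0.0073,0],1],[[0,0,0],[0.0006,0.0074,0],1]]' >/dev/null; python3 -c "
from h import *
st()"; python3 -m inch '[[[0,0,0],[0.0003,0.0074,0],1],[[0,0,0],[0,0.0074,0],1]]' >/dev/null; python3 -c "
from h import *
st()"; python3 -m inch '[[[0,0,0],[-0.0003,0.0074,0],1],[[0,0,0],[-0.0006,0.0074,0],1]]' >/dev/null; python3 -c "
from h import *
st()"
```

```text
t 15.88 rig [ 53.6  16.4 102.4] Frig -11.2 5.4 -1.1 r 55.4 th 2.883 w 0.0199 gf 58.8
t 16.05 rig [ 54.3  11.7 102.5] Frig -8.6 4.8 -0.6 r 55.1 th 2.968 w 0.0202 gf 58.8
t 16.22 rig [ 54.9   7.1 102.3] Frig -9.5 4.8 17.2 r 55.1 th 3.053 w 0.02 gf 61.2
```

```bash
python3 - <<'E'
from h import *
P=np.array([(-57.4,13.8),(-48.7,34.7),(-32.4,50.7),(-15.6,58),(6.5,59.2),(19.5,55.7),(26.2,52.3),(34.9,46.2),(39.7,41.8),(44,36.8),(47.8,31.2),(49.9,27.2),(51.7,23),(53.6,16.4),(54.3,11.7),(54.9,7.1)])
A_=np.c_[2*P,np.ones(len(P))]; s=np.linalg.lstsq(A_,(P**2).sum(1),rcond=None)[0]; r=np.sqrt(s[2]+s[:2]@s[:2]); print(s[:2],r,(np.hypot(*(P-s[:2]).T)-r).round(1))
E
```

```text
[-1.63264243  2.93668402] 56.79961746131532 [ 0.  -0.   0.   0.   0.   0.  -0.1 -0.2 -0.1  0.   0.1  0.2  0.2  0.1
 -0.2 -0.1]
```

```bash
python3 -m inch '[[[0,0,0],[-0.0006,0.0074,0],1],[[0,0,0],[-0.0008,0.0074,0],1],[[0,0,0],[-0.001,0.0074,0],1]]' >/dev/null; python3 -c "
from h import *
st()"; python3 -m inch '[[[0,0,0],[-0.001,0.0074,0],1],[[0,0,0],[-0.001,0.0074,0],1]]' >/dev/null; python3 -c "
from h import *
st()"; python3 -m inch '[[[0,0,0],[-0.0012,0.0073,0],1],[[0,0,0],[-0.0015,0.0073,0],1]]' >/dev/null; python3 -c "
from h import *
st()"
```

```text
t 16.47 rig [ 54.8  -0.4 102.5] Frig -5.4 2.1 3.9 r 54.9 th -3.094 w 0.02 gf 60.4
t 16.63 rig [ 54.4  -5.3 102.4] Frig -6.7 2.1 12.3 r 54.9 th -3.005 w 0.0194 gf 61.3
t 16.8 rig [ 53.2 -10.3 102.6] Frig -8.7 1.2 11.8 r 54.6 th -2.911 w 0.0197 gf 61.0
```

```bash
sed -i 's/d=np.array(\[q\[0\],q\[1\]-2.2\])/d=np.array([q[0]+1.6,q[1]-2.9])/; s/np.arctan2(d\[1\],-d\[0\]).round(3)/(np.arctan2(d[1],-d[0])%(2*np.pi)).round(3)/; s/"w",round(float(o\["grip_width"\]),4),"gf"/"Fn,Ft",(-d[0]*-(f@ax)+d[1]*(f@ay))\/np.hypot(*d),(d[1]*(f@ax)-d[0]*(f@ay))\/np.hypot(*d),"gf"/' h.py; python3 -m inch '[[[0,0,0],[-0.0018,0.0072,0],1],[[0,0,0],[-0.0021,0.0071,0],1],[[0,0,0],[-0.0022,0.0071,0],1]]' >/dev/null; python3 -c "
from h import *
st()"; python3 -m inch '[[[0,0,0],[-0.0025,0.007,0],1],[[0,0,0],[-0.0028,0.0069,0],1],[[0,0,0],[-0.0031,0.0068,0],1]]' >/dev/null; python3 -c "
from h import *
st()"; python3 -m inch '[[[0,0,0],[-0.0033,0.0067,0],1],[[0,0,0],[-0.0036,0.0066,0],1]]' >/dev/null; python3 -c "
from h import *
st()"
```

```text
t 17.05 rig [ 51.1 -17.3 102.5] Frig -9.3 0.3 10.2 r 56.4 th 3.508 Fn,Ft -8.761511300882002 3.0715031564471924 gf 61.0
t 17.3 rig [ 48.1 -23.9 102.6] Frig -7.7 -2.0 -0.6 r 56.5 th 3.636 Fn,Ft -5.8354464187672415 5.390864921118137 gf 60.3
t 17.47 rig [ 45.8 -27.9 102.5] Frig -11.3 0.1 8.0 r 56.5 th 3.718 Fn,Ft -9.510268347401842 6.018641552541454 gf 60.8
```

```bash
python3 -m inch '[[[0,0,0],[-0.0039,0.0063,0],1],[[0,0,0],[-0.0042,0.0062,0],1],[[0,0,0],[-0.0044,0.006,0],1],[[0,0,0],[-0.0046,0.0058,0],1]]' >/dev/null; python3 -c "
from h import *
st()"; python3 -m inch '[[[0,0,0],[-0.0049,0.0056,0],1],[[0,0,0],[-0.0051,0.0054,0],1],[[0,0,0],[-0.0053,0.0052,0],1],[[0,0,0],[-0.0055,0.005,0],1]]' >/dev/null; python3 -c "
from h import *
st()"; python3 -m inch '[[[0,0,0],[-0.0056,0.0049,0],1],[[0,0,0],[-0.0058,0.0046,0],1],[[0,0,0],[-0.006,0.0044,0],1],[[0,0,0],[-0.0062,0.0042,0],1]]' >/dev/null; python3 -c "
from h import *
st()"
```

```text
t 17.8 rig [ 40.3 -35.1 102.5] Frig -10.4 -1.5 3.8 r 56.6 th 3.878 Fn,Ft -6.695858445621307 8.127852086248907 gf 60.6
t 18.13 rig [ 33.8 -41.1 102.6] Frig -11.1 -0.2 4.4 r 56.5 th 4.035 Fn,Ft -6.767392831962925 8.788215151772503 gf 60.5
t 18.47 rig [ 26.9 -46.  102.4] Frig -10.6 -0.4 5.3 r 56.6 th 4.185 Fn,Ft -5.040861828126361 9.347337541047173 gf 60.6
```

```bash
python3 -m inch '[[[0,0,0],[-0.0063,0.0039,0],1],[[0,0,0],[-0.0065,0.0037,0],1],[[0,0,0],[-0.0066,0.0034,0],1],[[0,0,0],[-0.0067,0.0032,0],1],[[0,0,0],[-0.0068,0.0029,0],1]]' >/dev/null; python3 -c "
from h import *
st()"; python3 -m inch '[[[0,0,0],[-0.007,0.0025,0],1],[[0,0,0],[-0.0071,0.0022,0],1],[[0,0,0],[-0.0071,0.002,0],1],[[0,0,0],[-0.0072,0.0017,0],1],[[0,0,0],[-0.0073,0.0014,0],1]]' >/dev/null; python3 -c "
from h import *
st()"; python3 -m inch '[[[0,0,0],[-0.0073,0.0011,0],1],[[0,0,0],[-0.0074,0.0008,0],1],[[0,0,0],[-0.0074,0.0005,0],1],[[0,0,0],[-0.0074,0.0002,0],1],[[0,0,0],[-0.0074,0,0],1]]' >/dev/null; python3 -c "
from h import *
st()"
```

```text
t 18.88 rig [ 17.6 -50.4 102.5] Frig -8.3 1.4 6.1 r 56.7 th 4.367 Fn,Ft -4.130736006217396 7.286303193554482 gf 60.7
t 19.3 rig [ 10.4 -52.4 102.3] Frig -0.2 3.3 8.2 r 56.6 th 4.499 Fn,Ft -3.308821755556226 -0.5112833710779309 gf 61.0
t 19.72 rig [-1.000e-01 -5.360e+01  1.023e+02] Frig 1.2 3.4 8.5 r 56.5 th 4.686 Fn,Ft -3.3660138101210495 -1.3307235146446814 gf 60.9
```

```bash
python3 -m inch '[[[0,0,0],[-0.0085,-0.0008,0],1],[[0,0,0],[-0.0099,-0.0014,0],1],[[0,0,0],[-0.0098,-0.0019,0],1],[[0,0,0],[-0.0097,-0.0024,0],1],[[0,0,0],[-0.0096,-0.0028,0],1],[[0,0,0],[-0.0095,-0.003,0],1],[[0,0,0],[-0.0093,-0.0035,0],1]]' >/dev/null; python3 -c "
from h import *
st()"; python3 -m inch '[[[0,0,0],[-0.0091,-0.0039,0],1],[[0,0,0],[-0.0089,-0.0043,0],1],[[0,0,0],[-0.0087,-0.0048,0],1],[[0,0,0],[-0.0084,-0.0052,0],1],[[0,0,0],[-0.0081,-0.0057,0],1],[[0,0,0],[-0.0078,-0.0061,0],1],[[0,0,0],[-0.0075,-0.0065,0],1]]' >/dev/null; python3 -c "
from h import *
st()"
```

```text
t 20.3 rig [-19.6 -50.5 102.5] Frig 1.6 -0.8 7.1 r 56.4 th 5.038 Fn,Ft 0.2650327195651353 -1.8078303516898855 gf 60.7
t 20.88 rig [-37.9 -40.2 102.5] Frig -0.8 -3.9 6.0 r 56.3 th 5.412 Fn,Ft 3.51545909907399 -1.9410483298224377 gf 60.6
```

```bash
python3 -m inch '[[[0,0,0],[-0.0077,-0.0063,0],1],[[0,0,0],[-0.0074,-0.0067,0],1],[[0,0,0],[-0.007,-0.0071,0],1],[[0,0,0],[-0.0066,-0.0075,0],1],[[0,0,0],[-0.006,-0.008,0],1],[[0,0,0],[-0.0055,-0.0083,0],1],[[0,0,0],[-0.0049,-0.0086,0],1],[[0,0,0],[-0.0042,-0.009,0],1]]' >/dev/null; python3 -c "
from h import *
st()"; python3 -m inch '[[[0,0,0],[-0.0037,-0.0092,0],1],[[0,0,0],[-0.0032,-0.0094,0],1],[[0,0,0],[-0.0027,-0.0095,0],1],[[0,0,0],[-0.0022,-0.0096,0],1],[[0,0,0],[-0.0017,-0.0097,0],1],[[0,0,0],[-0.0012,-0.0098,0],1],[[0,0,0],[-0.0007,-0.0099,0],1]]' >/dev/null; python3 -c "
from h import *
st()"
```

```text
t 21.55 rig [-52.9 -21.2 102.5] Frig -0.9 -2.0 6.5 r 56.7 th 5.844 Fn,Ft 1.689708491462746 -1.3705025164583462 gf 60.7
t 22.13 rig [-58.2  -0.9 102.5] Frig -2.5 -1.7 6.3 r 56.7 th 6.216 Fn,Ft 2.636892268142401 -1.5492800226585057 gf 60.6
```

```bash
python3 -m inch '[[[0,0,0],[-0.0004,-0.0099,0],1],[[0,0,0],[0.0001,-0.0099,0],1],[[0,0,0],[0.0006,-0.0098,0],1],[[0,0,0],[0.0011,-0.0098,0],1],[[0,0,0],[0.0018,-0.0097,0],1],[[0,0,0],[0.0024,-0.0096,0],1],[[0,0,0],[0.003,-0.0094,0],1],[[0,0,0],[0.0035,-0.0092,0],1],[[0,0,0],[0.004,-0.009,0],1],[[0,0,0],[0.0045,-0.0088,0],1]]' >/dev/null; python3 -c "
from h import *
st()"; python3 -m inch '[[[0,0,0],[0.005,-0.0086,0],1],[[0,0,0],[0.0054,-0.0083,0],1],[[0,0,0],[0.0058,-0.008,0],1],[[0,0,0],[0.0062,-0.0077,0],1],[[0,0,0],[0.0066,-0.0074,0],1],[[0,0,0],[0.007,-0.007,0],1],[[0,0,0],[0.0074,-0.0066,0],1],[[0,0,0],[0.0077,-0.0062,0],1],[[0,0,0],[0.008,-0.0058,0],1],[[0,0,0],[0.0083,-0.0054,0],1]]' >/dev/null; python3 -c "
from h import *
st()"
```

```text
t 22.97 rig [-52.5  28.4 102.4] Frig -3.9 0.0 7.3 r 56.9 th 0.464 Fn,Ft 3.456099719983377 -1.7222178021212087 gf 60.7
t 23.8 rig [-32.2  50.8 102.4] Frig -4.6 3.0 10.3 r 56.8 th 1.002 Fn,Ft 4.953983676516175 -2.253472756229975 gf 61.0
```

```bash
python3 -m inch '[[[0,0,0],[0.0083,-0.0056,0],1],[[0,0,0],[0.0085,-0.0051,0],1],[[0,0,0],[0.0088,-0.0046,0],1],[[0,0,0],[0.009,-0.0042,0],1],[[0,0,0],[0.0092,-0.0037,0],1],[[0,0,0],[0.0094,-0.0032,0],1],[[0,0,0],[0.0096,-0.0027,0],1],[[0,0,0],[0.0097,-0.0021,0],1]]' >/dev/null; python3 -c "
from h import *
st()"; python3 -m inch '[[[0,0,0],[0.0095,-0.0016,0],1],[[0,0,0],[0.009,-0.001,0],1],[[0,0,0],[0.0085,-0.0006,0],1],[[0,0,0],[0.008,-0.0003,0],1],[[0,0,0],[0.0076,0,0],1],[[0,0,0],[0.0076,0.0002,0],1],[[0,0,0],[0.0075,0.0005,0],1]]' >/dev/null; python3 -c "
from h import *
st()"
```

```text
t 24.47 rig [ -9.4  59.5 102.3] Frig -1.8 2.1 9.1 r 57.1 th 1.434 Fn,Ft 2.3231410631912626 -1.5328855021370913 gf 61.0
t 25.05 rig [  7.5  59.4 102.3] Frig -3.3 0.1 7.4 r 57.2 th 1.73 Fn,Ft -0.46741692052529615 -3.2181297116182335 gf 60.8
```

```bash
python3 -m inch '[[[0,0,0],[0.0075,0.001,0],1],[[0,0,0],[0.0074,0.0012,0],1],[[0,0,0],[0.0074,0.0014,0],1],[[0,0,0],[0.0073,0.0017,0],1],[[0,0,0],[0.0073,0.002,0],1],[[0,0,0],[0.0072,0.0022,0],1]]' >/dev/null; python3 -c "
from h import *
st()"; python3 -m inch '[[[0,0,0],[0.0071,0.0024,0],1],[[0,0,0],[0.007,0.0026,0],1],[[0,0,0],[0.007,0.0028,0],1],[[0,0,0],[0.0069,0.003,0],1],[[0,0,0],[0.0068,0.0033,0],1]]' >/dev/null; python3 -c "
from h import *
st()"
```

```text
t 25.55 rig [ 20.1  55.9 102.4] Frig -6.2 -1.1 6.2 r 57.3 th 1.959 Fn,Ft -3.389459682785917 -5.3195529746222645 gf 60.6
t 25.97 rig [ 26.7  52.7 102.4] Frig -14.2 1.9 5.1 r 57.3 th 2.088 Fn,Ft -5.376880446249702 -13.280881942430641 gf 60.5
```

```bash
python3 -m inch '[[[0,0,0],[0.0067,0.0036,0],1],[[0,0,0],[0.0066,0.0038,0],1],[[0,0,0],[0.0064,0.004,0],1],[[0,0,0],[0.0062,0.0042,0],1]]' >/dev/null; python3 -c "
from h import *
st()"; python3 -m inch '[[[0,0,0],[0.0061,0.0044,0],1],[[0,0,0],[0.006,0.0046,0],1],[[0,0,0],[0.0058,0.0047,0],1],[[0,0,0],[0.0057,0.0049,0],1]]' >/dev/null; python3 -c "
from h import *
st()"; python3 -m inch '[[[0,0,0],[0.0055,0.0051,0],1],[[0,0,0],[0.0053,0.0053,0],1],[[0,0,0],[0.005,0.0055,0],1]]' >/dev/null; python3 -c "
from h import *
st()"
```

```text
t 26.3 rig [ 33.6  48.2 102.4] Frig -17.1 2.6 4.7 r 57.4 th 2.231 Fn,Ft -8.504213634087433 -15.109545820655958 gf 60.5
t 26.63 rig [ 39.8  42.8 102.5] Frig -18.7 2.9 4.2 r 57.5 th 2.375 Fn,Ft -11.433602291599776 -15.084634094828523 gf 60.5
t 26.88 rig [ 43.9  38.1 102.5] Frig -20.2 1.8 5.4 r 57.5 th 2.483 Fn,Ft -14.903207745272471 -13.785802345723326 gf 60.5
```

```bash
python3 -m inch '[[[0,0,0],[0.004,0.0062,0],1],[[0,0,0],[0.0037,0.0064,0],1],[[0,0,0],[0.0034,0.0066,0],1]]' >/dev/null; python3 -c "
from h import *
st()"; python3 -m inch '[[[0,0,0],[0.003,0.0067,0],1],[[0,0,0],[0.0027,0.0068,0],1],[[0,0,0],[0.0024,0.007,0],1]]' >/dev/null; python3 -c "
from h import *
st()"; python3 -m inch '[[[0,0,0],[0.0018,0.0072,0],1],[[0,0,0],[0.0014,0.0073,0],1],[[0,0,0],[0.001,0.0073,0],1]]' >/dev/null; python3 -c "
from h import *
st()"
```

```text
t 27.13 rig [ 47.3  32.9 102.5] Frig -19.4 4.0 7.4 r 57.4 th 2.591 Fn,Ft -14.401974411592162 -13.537811713600258 gf 60.7
t 27.38 rig [ 50.2  27.3 102.4] Frig -17.0 4.8 7.8 r 57.3 th 2.701 Fn,Ft -13.286097396281146 -11.57751850576442 gf 60.9
t 27.63 rig [ 52.4  21.2 102.4] Frig -15.3 7.1 9.6 r 57.0 th 2.815 Fn,Ft -12.185578804857489 -11.579293507803456 gf 61.1
```

```bash
python3 -m inch '[[[0,0,0],[0.0008,0.0073,0],1],[[0,0,0],[0.0005,0.0074,0],1],[[0,0,0],[0.0003,0.0074,0],1]]' >/dev/null; python3 -c "
from h import *
st()"; python3 -m inch '[[[0,0,0],[0,0.0074,0],1],[[0,0,0],[-0.0003,0.0074,0],1],[[0,0,0],[-0.0005,0.0074,0],1]]' >/dev/null; python3 -c "
from h import *
st()"; python3 -m inch '[[[0,0,0],[-0.0007,0.0074,0],1],[[0,0,0],[-0.0009,0.0074,0],1],[[0,0,0],[-0.001,0.0074,0],1]]' >/dev/null; python3 -c "
from h import *
st()"; python3 -m inch '[[[0,0,0],[-0.001,0.0074,0],1],[[0,0,0],[-0.0011,0.0074,0],1],[[0,0,0],[-0.0013,0.0073,0],1]]' >/dev/null; python3 -c "
from h import *
st()"
```

```text
t 27.88 rig [ 54.2  14.6 102.3] Frig -9.7 5.2 0.9 r 57.0 th 2.935 Fn,Ft -8.43884477542641 -7.070492404412141 gf 60.2
t 28.13 rig [ 54.9   7.6 102.4] Frig -10.5 5.0 16.7 r 56.7 th 3.059 Fn,Ft -10.080169903168494 -5.811445699478067 gf 61.8
t 28.38 rig [ 55.    0.3 102.4] Frig -8.2 2.8 14.8 r 56.7 th 3.187 Fn,Ft -8.349082509867767 -2.4669091148934563 gf 61.8
t 28.63 rig [ 53.9  -7.2 102.6] Frig -9.6 1.8 10.6 r 56.4 th 3.322 Fn,Ft -9.789729294612801 -0.061133839036271155 gf 61.1
```

```bash
python3 -m inch '[[[0,0,0],[-0.0015,0.0073,0],1],[[0,0,0],[-0.0018,0.0072,0],1],[[0,0,0],[-0.0021,0.0071,0],1],[[0,0,0],[-0.0023,0.0071,0],1]]' >/dev/null; python3 -c "
from h import *
st()"; python3 -m inch '[[[0,0,0],[-0.0026,0.007,0],1],[[0,0,0],[-0.0029,0.0069,0],1],[[0,0,0],[-0.0032,0.0067,0],1],[[0,0,0],[-0.0034,0.0066,0],1]]' >/dev/null; python3 -c "
from h import *
st()"; python3 -m inch '[[[0,0,0],[-0.0037,0.0065,0],1],[[0,0,0],[-0.0039,0.0063,0],1],[[0,0,0],[-0.0042,0.0062,0],1],[[0,0,0],[-0.0044,0.006,0],1]]' >/dev/null; python3 -c "
from h import *
st()"; python3 -m inch '[[[0,0,0],[-0.0046,0.0058,0],1],[[0,0,0],[-0.0049,0.0056,0],1],[[0,0,0],[-0.0051,0.0054,0],1],[[0,0,0],[-0.0053,0.0052,0],1]]' >/dev/null; python3 -c "
from h import *
st()"
```

```text
t 28.97 rig [ 51.4 -16.7 102.6] Frig -9.8 0.5 12.0 r 56.5 th 3.496 Fn,Ft -9.38481227661146 2.945533918551726 gf 61.2
t 29.3 rig [ 47.3 -25.4 102.5] Frig -10.1 -0.9 9.4 r 56.5 th 3.666 Fn,Ft -8.337057609597824 5.832036718605828 gf 60.9
t 29.63 rig [ 42.1 -32.9 102.5] Frig -8.3 -4.1 -1.5 r 56.5 th 3.828 Fn,Ft -3.765739800832128 8.429953330136065 gf 60.2
t 29.97 rig [ 35.9 -39.3 102.6] Frig -10.4 -1.5 4.8 r 56.5 th 3.986 Fn,Ft -5.756809166961007 8.792630224998954 gf 60.6
```

```bash
python3 -m inch '[[[0,0,0],[-0.0055,0.0051,0],1],[[0,0,0],[-0.0056,0.0049,0],1],[[0,0,0],[-0.0058,0.0047,0],1],[[0,0,0],[-0.006,0.0045,0],1]]' >/dev/null; python3 -c "
from h import *
st()"; python3 -m inch '[[[0,0,0],[-0.0062,0.0042,0],1],[[0,0,0],[-0.0063,0.004,0],1],[[0,0,0],[-0.0065,0.0038,0],1],[[0,0,0],[-0.0066,0.0035,0],1],[[0,0,0],[-0.0067,0.0033,0],1]]' >/dev/null; python3 -c "
from h import *
st()"; python3 -m inch '[[[0,0,0],[-0.0068,0.0029,0],1],[[0,0,0],[-0.007,0.0025,0],1],[[0,0,0],[-0.0071,0.0022,0],1],[[0,0,0],[-0.0071,0.002,0],1],[[0,0,0],[-0.0072,0.0017,0],1],[[0,0,0],[-0.0073,0.0014,0],1]]' >/dev/null; python3 -c "
from h import *
st()"; python3 -m inch '[[[0,0,0],[-0.0073,0.0011,0],1],[[0,0,0],[-0.0074,0.0008,0],1],[[0,0,0],[-0.0074,0.0005,0],1],[[0,0,0],[-0.0074,0.0002,0],1],[[0,0,0],[-0.0074,0,0],1]]' >/dev/null; python3 -c "
from h import *
st()"
```

```text
t 30.3 rig [ 29.1 -44.6 102.5] Frig -9.5 -0.9 5.7 r 56.6 th 4.139 Fn,Ft -4.388474536849835 8.449599324249585 gf 60.6
t 30.72 rig [ 19.8 -49.5 102.5] Frig -9.2 1.4 6.7 r 56.6 th 4.325 Fn,Ft -4.788112941543935 8.00275666283459 gf 60.7
t 31.22 rig [ 10.7 -52.4 102.3] Frig -0.6 2.4 10.0 r 56.7 th 4.494 Fn,Ft -2.4828297982340466 0.04771103431230158 gf 61.1
t 31.63 rig [ 1.000e-01 -5.360e+01  1.023e+02] Frig 0.3 1.3 8.6 r 56.5 th 4.682 Fn,Ft -1.313435262965089 -0.3146645136001917 gf 61.0
```

```bash
python3 -m inch '[[[0,0,0],[-0.0085,-0.0004,0],1],[[0,0,0],[-0.0099,-0.001,0],1],[[0,0,0],[-0.0098,-0.0015,0],1],[[0,0,0],[-0.0097,-0.002,0],1],[[0,0,0],[-0.0096,-0.0025,0],1],[[0,0,0],[-0.0095,-0.003,0],1],[[0,0,0],[-0.0093,-0.0034,0],1]]' >/dev/null; python3 -c "
from h import *
st()"; python3 -m inch '[[[0,0,0],[-0.0091,-0.0038,0],1],[[0,0,0],[-0.0089,-0.0042,0],1],[[0,0,0],[-0.0088,-0.0047,0],1],[[0,0,0],[-0.0086,-0.0051,0],1],[[0,0,0],[-0.0083,-0.0056,0],1],[[0,0,0],[-0.008,-0.006,0],1],[[0,0,0],[-0.0077,-0.0064,0],1]]' >/dev/null; python3 -c "
from h import *
st()";  python3 -m inch '[[[0,0,0],[-0.0073,-0.0068,0],1],[[0,0,0],[-0.007,-0.0071,0],1],[[0,0,0],[-0.0066,-0.0075,0],1],[[0,0,0],[-0.0062,-0.0078,0],1],[[0,0,0],[-0.0057,-0.0081,0],1],[[0,0,0],[-0.0053,-0.0084,0],1],[[0,0,0],[-0.0048,-0.0087,0],1],[[0,0,0],[-0.0042,-0.009,0],1]]' >/dev/null; python3 -c "
from h import *
st()"; python3 -m inch '[[[0,0,0],[-0.0037,-0.0092,0],1],[[0,0,0],[-0.0032,-0.0094,0],1],[[0,0,0],[-0.0027,-0.0095,0],1],[[0,0,0],[-0.0022,-0.0096,0],1],[[0,0,0],[-0.0017,-0.0097,0],1],[[0,0,0],[-0.0012,-0.0098,0],1],[[0,0,0],[-0.0007,-0.0099,0],1]]' >/dev/null; python3 -c "
from h import *
st()"
```

```text
t 32.22 rig [-19.4 -50.6 102.4] Frig 0.6 -1.5 7.3 r 56.4 th 5.034 Fn,Ft 1.1987904140864958 -1.0288443099808866 gf 60.8
t 32.8 rig [-37.8 -40.4 102.5] Frig -0.1 -2.2 6.1 r 56.4 th 5.409 Fn,Ft 1.7307966717585623 -1.336030463919215 gf 60.7
t 33.47 rig [-52.8 -21.4 102.5] Frig -2.5 -1.8 6.0 r 56.7 th 5.84 Fn,Ft 2.9821899383916706 -0.5317352510217576 gf 60.6
t 34.05 rig [-58.2  -0.9 102.5] Frig -4.4 -1.6 5.5 r 56.7 th 6.216 Fn,Ft 4.544562169806356 -1.2876490944487449 gf 60.6
```

```bash
python3 -m inch '[[[0,0,0],[-0.001,-0.0075,0],1],[[0,0,0],[-0.001,-0.003,0],1],[[0,0,0],[0,0,0],1],[[0,0,0],[0,0,0],1],[[0,0,0],[0,0,0],1]]' >/dev/null; python3 -c "
from h import *
st(3)"
```

```text
t 34.57 rig [-58.4   2.8 102.5] Frig -3.0 0.0 5.9 r 56.8 th 6.281 Fn,Ft 2.967994944919854 0.033779831307338845 gf 60.8
```

```bash
python3 -m inch '[[[0,0,0],[0,0,0],0.3],[[0,0,0],[0,0,0],-0.1],[[0,0,0],[0,0,0],-0.1],[[0,0,0],[0,0,0],-0.1],[[0,0,0],[0,0,-0.05],-0.1],[[0,0,0],[0,0,-0.1],-0.1],[[0,0,0],[0,0,-0.1],-0.1],[[0,0,0],[0,0,-0.1],-0.1],[[0,0,0],[0,0,0],-0.1]]'; python3 -m inch '[[[0,0,0],[-0.1,0,0],-0.1],[[0,0,0],[-0.1,0,0],-0.1],[[0,0,0],[0,0,0],-0.1],[[0,0,0],[0,0,0],-0.1]]';python3 - <<'E'
from h import *
p,_,_=obs(); print(rig(p))
c=vision.camera("wrist"); s=vision.camera("scene"); np.savez("w9.npz",**c)
W=np.zeros((600,800,3),np.uint8)
W[:,:440]=cv2.resize(c["img"][0:294,148:364],(440,600),interpolation=2)
W[:327,440:]=cv2.resize(s["img"][150:250,200:310],(360,327),interpolation=2)
W[330:,440:]=cv2.resize(s["img"][60:384,60:492],(360,270),interpolation=3)
cv2.imwrite("pics/w9.png",W[:,:,::-1])
E
```

```text
clock: 35.32
eef_pos: [0.5649, -0.1837, 0.2121]
tool_rot: [0.629, 0.777, 0.002, 0.005]
ft_force: [0.9, -1.5, 1.2]
grip_width: 0.0468
grasp_force: 0.0
clock: 35.65
eef_pos: [0.5739, -0.2426, 0.2042]
tool_rot: [0.63, 0.776, -0.0, -0.001]
ft_force: [-0.4, 1.1, -0.3]
grip_width: 0.0469
grasp_force: 0.0Traceback (most recent call last):
  File "<stdin>", line 2, in <module>
  File "h.py", line 27, in obs
    print("t",round(float(o["clock"]),2),"p",p.round(4),"yaw(tool y)",np.degrees(np.arctan2(M[1,1],M[0,1])).round(2),"tilt",M[:2,2].round(3),"F",np.round(o["ft_force"],1),"T",np.round(o["ft_torque"],2),"Fn,Ft",(-d[0]*-(f@ax)+d[1]*(f@ay))/np.hypot(*d),(d[1]*(f@ax)-d[0]*(f@ay))/np.hypot(*d),"gf",round(float(o["grasp_force"]),1)); return p,M,o
                                                                                                                                                                                                                    ^
NameError: name 'd' is not defined. Did you mean: 'id'?
```

I have already viewed ten pictures, so the final check is numeric.

```bash
python3 - <<'E'
from h import *
c=vision.camera("wrist"); s=vision.camera("scene"); t=vision.camera("top")
m=mask(c,(0,150,60),(6,255,255))|mask(c,(176,150,60),(180,255,255)); m=cv2.morphologyEx(m,cv2.MORPH_OPEN,np.ones((17,17)))
k,l,st_,ce=cv2.connectedComponentsWithStats(m)
for i in range(1,k): print("red",st_[i],rig(plane(c,*ce[i],.135,True)))
g=cv2.medianBlur(cv2.cvtColor(c["img"],cv2.COLOR_RGB2GRAY),3); q=cv2.resize(g[20:110,190:310],None,fx=4,fy=4,interpolation=2)
C=cv2.HoughCircles(q,cv2.HOUGH_GRADIENT,1,60,param1=80,param2=14,minRadius=50,maxRadius=75)
if C is not None:
    for x,y,r in C[0]: print("circ",x/4+190,y/4+20,r/4,rig(plane(c,x/4+190,y/4+20,.105,True)))
for n,I,fi in(("wrist",c,True),("scene",s,False),("top",t,False)):
    m=mask(I,(160,80,60),(176,255,255)); k,l,st_,ce=cv2.connectedComponentsWithStats(m)
    for i in range(1,k):
        if st_[i,4]>25: print(n,"pink",st_[i],ce[i].round(1),rig(plane(I,*ce[i],.075,fi)))
E
```

```text
red [244 109  22  23 492] [-57.5   2.1 135. ]
red [   0  300   38   55 1745] [-325.3  353.4  135. ]
circ 254.125 57.875 15.425 [ -3.6   2.2 105. ]
circ 256.375 21.375 12.6 [3.05e+01 1.00e-01 1.05e+02]
scene pink [258 194  12  18 148] [263.3 201.8] [140.5  -3.5  75. ]
scene pink [304 285  21  31 410] [313.3 299. ] [ 489.9 -193.3   75. ]
top pink [115 156  19  15 245] [124. 163.] [ 475.5 -170.8   75. ]
top pink [238 186  11  11  92] [242.9 190.9] [139.1   1.2  75. ]
```

```bash
python3 -c "
from workcell import workorder
print(workorder.job_done())"
```

```text
the job is handed in; nothing more can be done
None
```

The job is handed in: the pink specimen sits in the pocket with its crown facing the plunger, the crank made two even clockwise turns and was let go pointing back to the red mark, and the spindle block showed no measurable drag (final check from camera measurements).

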